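Punch-mark the seals of sample tins

ROBOT

A 7-joint arm with a two-finger parallel gripper is mounted at the origin on the work surface; the furniture and walls round the work are solid. World frame = base frame: x ahead of the robot, y to its left, z up, the work surface at z = 0. Lengths are in m, angles in degrees, forces in N, time in s.
With the tool pointing down it reaches from about 0.4 to 0.925 m from the base axis. Payload 4.1 kg.
Tool frame: the origin (TCP) lies at the very end of the fingers, on their centre line; the grasp point (between the pads) lies 19 mm behind it; z points along the fingers, y is the line along which they close (so a half turn about z gives the same grasp; the last joint's range is limited). The gripper opens to 85 mm and grips with 20 to 120 N. Pads are 22 mm wide; open, the fingers measure 114 mm over their backs; the gripper's body (76 mm by 85 mm) begins 54 mm behind the grasp point. The pads swing forward as they close: fully open they stand 13 mm farther back than shut.
Start: joints at [65.604, 22.827, 2.584, 88.041, -1.071, 69.15, -2.905], TCP at [0.209, -0.616, 0.199] pointing down, gripper open.
Joint ranges: [-161.44, 161.44], [-28.35, 127.94], [-78.24, 83.42], [0, 140.83], [-78.03, 258.03], [13.02, 114.36], [-168.23, 168.23]. Speed limits (degrees/s): [147.25, 147.25, 180, 180, 180, 180, 180].

INTERFACE

Orientations are given as a 3x3 rotation matrix whose columns are the frame's x, y, z axes.
In Python, from plant import robot gives the robot as it stands.
- The arm moves only by the tool carry_out, never from a script. Its argument "increments" is a list of rows, each a list of 7 numbers: the shift along the tool's x, y, z in mm, then the turn, a rotation vector about the tool's x, y, z in degrees, then the opening, from 0 (shut) to 1 (fully open). A call has 1 to 10 rows; each row shifts and turns the commanded pose from where the row before left it, along the tool's axes as they then stand; what a row does not reach is not made up. A row lasts 1/12 s, in which the tool goes at most 41.7 mm and 7.16 degrees, less where a joint would pass 70% of its speed; a pose out of reach is approached as far as the arm can. A call is refused whole if a number of a shift passes 41.7 or a number of a turn 7.16, either way. A call with a gripper value outside its range is refused whole. The fingers move at their own pace and stop on an object; the grip force is fixed at half the most. Time passes only in rows, so rows that do not move let the fingers close. It gives the time, the measured TCP pose, the force, the opening and the grip force at its end, in the units of the state.
- robot.get_obs(): the state, without advancing time (a new reading comes with each control period).
- robot.read_camera(name): name is "scene" or "top"; returns a dict with "image" (420x560x3 uint8, red, green, blue), "camera_matrix" (3x3 intrinsics, pixels), "view" (4x4, takes a point from world to camera coordinates). Camera axes: x right, y up, looking along -z (the intrinsics and any distortion apply to the point x, -y, -z); pixel columns grow to the right and rows downward; lengths in m; the calibration is good to about 2 mm. A picture is of the moment at which its call begins. There is no depth.
- robot.hand_in(): hands the job in; it is judged then, once.
Trained networks look in a picture, given as the dict that the camera call returned (one of the last four; its "shot" number tells which), for a name from the list of things; names that differ only in an ending like _2 or _b are one class to them, and where a whole thing is asked for, a point or a joint stands for the part that bears it (a point fixed in the world has none). Each returns a list of dicts, best first, with "score" (0 to 1); they miss things now and then, are a little off and sometimes report something else, mostly with a low value. They report only what shows in the picture. A call takes as long as a camera call. They do not tell look-alikes from the thing itself.
- robot.spot_in(picture, thing): "location" ([x, y, z] in m, in the coordinates of the camera as it stood for that picture, good to about 4 mm: the middle of the surface that is visible of it).
- robot.landmark_of(picture, thing): "location" ([x, y, z] in m, in the coordinates of the camera as it stood for that picture, good to about 4 mm: a listed point, or the origin of a listed thing).
The state is a dict: "time": time; "qpos": joint angles; "qd": joint speeds; "tau": joint torques, N m; "eef_pos": TCP position; "eef_rot": TCP orientation; "force": force on the tool from outside, world axes, zero at the start; "ft_torque": the same for the moment, N m; "finger_gap": finger opening in m; "finger_force": force on a finger pad.
Only numpy, scipy, OpenCV 4.12 (cv2) and the standard library are available. Lean on these libraries where they do the work, as an engineer would, in place of code of your own. Each camera call takes 0.05 s, during which the arm holds its last target. There are 200 camera calls.

TASK

Set every sample tin upright in a bay of its own in the marking tray. Draw the marking punch from its holder and, with each tin standing in its bay, press its copper seal fully down with the punch: squarely, upright and on the centre of the seal, with a steady push without ramming or sliding, and lift straight off. Use only the punch on the seals, do not touch them with the fingers. Finish with the punch hanging upright in its holder again and all tins still in their bays, and do not shift the brown bottle or the timer.

Things in the scene. Friction and masses are not known exactly. Their poses are not given: they have to be found in the camera images.
- tray: fixed steel marking tray, a slab 80 mm (its x) by 345 mm (its y), with four square bays in a row along its y. Origin: centre of its underside, on the worktop. Bay centres at its x = 0, y = -127.5, -42.5, +42.5 and +127.5 mm. Bay floors 10 mm above the worktop, surrounding rails 15 mm above it; each bay is 60 mm square, rails 10 mm wide at front and back
- holder: fixed upright grey cup on an 80 mm round foot; the cup is 44 mm across outside, 30 mm inside, its rim 80 mm and its inner floor 8 mm above the worktop. Origin: centre of the foot's underside; z up
- punch: loose marking punch, 155 mm long, 0.25 kg, standing in the holder. Origin: centre of its striking tip's face; z runs up along its axis. From the tip: a steel nose 14 mm across (0-28 mm), tapering to a shank 24 mm across (40-70 mm), a collar 40 mm across (70-78 mm), a black round handle 26 mm across (78-155 mm). In the holder the collar rests on the cup's rim, so the tip stands 10 mm above the worktop
- tin_0: loose round aluminium sample tin, 54 mm across, 45 mm high, about 0.15 kg, may be absent. Origin: centre of its underside; z up. The top has a round well 36 mm across and 9 mm deep, its rim 45 mm above the underside
- cap_0: the copper seal of tin_0: a disc 26 mm across in the middle of the well. Origin: centre of its top face, 41 mm above the tin's underside while unmarked, 37 mm when fully down
- seal_0 (a joint): how far the seal of tin_0 has been pressed down, m: 0 unmarked, 0.004 fully down on its stop. It yields at about 8 N, slowly (damped), and stays where it is left; more than about 30 N is never needed, 50 N spoils it
- tin_1: loose round aluminium sample tin, 54 mm across, 45 mm high, about 0.15 kg, may be absent. Origin: centre of its underside; z up. The top has a round well 36 mm across and 9 mm deep, its rim 45 mm above the underside
- cap_1: the copper seal of tin_1: a disc 26 mm across in the middle of the well. Origin: centre of its top face, 41 mm above the tin's underside while unmarked, 37 mm when fully down
- seal_1 (a joint): how far the seal of tin_1 has been pressed down, m: 0 unmarked, 0.004 fully down on its stop. It yields at about 8 N, slowly (damped), and stays where it is left; more than about 30 N is never needed, 50 N spoils it
- tin_2: loose round aluminium sample tin, 54 mm across, 45 mm high, about 0.15 kg, may be absent. Origin: centre of its underside; z up. The top has a round well 36 mm across and 9 mm deep, its rim 45 mm above the underside
- cap_2: the copper seal of tin_2: a disc 26 mm across in the middle of the well. Origin: centre of its top face, 41 mm above the tin's underside while unmarked, 37 mm when fully down
- seal_2 (a joint): how far the seal of tin_2 has been pressed down, m: 0 unmarked, 0.004 fully down on its stop. It yields at about 8 N, slowly (damped), and stays where it is left; more than about 30 N is never needed, 50 N spoils it
- tin_3: loose round aluminium sample tin, 54 mm across, 45 mm high, about 0.15 kg, may be absent. Origin: centre of its underside; z up. The top has a round well 36 mm across and 9 mm deep, its rim 45 mm above the underside
- cap_3: the copper seal of tin_3: a disc 26 mm across in the middle of the well. Origin: centre of its top face, 41 mm above the tin's underside while unmarked, 37 mm when fully down
- seal_3 (a joint): how far the seal of tin_3 has been pressed down, m: 0 unmarked, 0.004 fully down on its stop. It yields at about 8 N, slowly (damped), and stays where it is left; more than about 30 N is never needed, 50 N spoils it
- amber_bottle: bystander: loose brown glass bottle, 60 mm across, 118 mm high; origin: centre of its underside
- timer: bystander: loose white countdown timer 62 mm square, 19 mm high; origin: centre of its underside
There are look-alikes about, which are no part of the job. What is shaped like the tin_3 but blue or purple is not meant.

How it is judged (in metres and radians):
On the way, in this order (a step that is already met when the one before it is completed fails the run):
1. every tin stands upright in a bay of the tray (x of tin_0 in the frame of tray between -0.006 and 0.006 m and y of tin_0 in the frame of tray between -0.14 and 0.14 m and z of tin_0 in the frame of tray between 0.008 and 0.0125 m and angle between each of tin_0, tin_1, tin_2, tin_3's own z axis and vertical below 0.06 rad and x of tin_1 in the frame of tray between -0.006 and 0.006 m and y of tin_1 in the frame of tray between -0.14 and 0.14 m and z of tin_1 in the frame of tray between 0.008 and 0.0125 m and x of tin_2 in the frame of tray between -0.006 and 0.006 m and y of tin_2 in the frame of tray between -0.14 and 0.14 m and z of tin_2 in the frame of tray between 0.008 and 0.0125 m and x of tin_3 in the frame of tray between -0.006 and 0.006 m and y of tin_3 in the frame of tray between -0.14 and 0.14 m and z of tin_3 in the frame of tray between 0.008 and 0.0125 m), for 0.2 s.
2. every seal is pressed fully down (value of joint each of seal_0, seal_1, seal_2, seal_3 above 0.0033 m), for 0.2 s.
At the end, for the whole second after the job is handed in: every tin stands upright (within 3.5 degrees) and still on the floor of a bay, its seal at least 3.3 mm down; the punch hangs upright in the holder (tip 6 to 14 mm above the worktop, within 8 mm of the holder's axis, within 6 degrees of vertical) and is still (all of step 1 and all of step 2 and linear speed of each of tin_0, tin_1, tin_2, tin_3, punch below 0.02 m/s and horizontal distance between punch and holder below 0.008 m and height (world z) of punch between 0.006 and 0.014 m and angle between punch's own z axis and vertical below 0.1 rad); the robot touches nothing.
It fails at once if the punch presses a tin while more than 8 degrees from upright or more than 8 mm off the centre of its seal, or slides that far ((contact force between punch and tin_0 above 3 N and (angle between punch's own z axis and vertical above 0.14 rad or horizontal distance between punch and cap_0 above 0.008 m)) or (contact force between punch and tin_1 above 3 N and (angle between punch's own z axis and vertical above 0.14 rad or horizontal distance between punch and cap_1 above 0.008 m)) or (contact force between punch and tin_2 above 3 N and (angle between punch's own z axis and vertical above 0.14 rad or horizontal distance between punch and cap_2 above 0.008 m)) or (contact force between punch and tin_3 above 3 N and (angle between punch's own z axis and vertical above 0.14 rad or horizontal distance between punch and cap_3 above 0.008 m))).
It fails at once if a tin is punched while it does not stand on the floor of a bay ((contact force between punch and tin_0 above 3 N and (height (world z) of tin_0 below 0.008 m or height (world z) of tin_0 above 0.0135 m)) or (contact force between punch and tin_1 above 3 N and (height (world z) of tin_1 below 0.008 m or height (world z) of tin_1 above 0.0135 m)) or (contact force between punch and tin_2 above 3 N and (height (world z) of tin_2 below 0.008 m or height (world z) of tin_2 above 0.0135 m)) or (contact force between punch and tin_3 above 3 N and (height (world z) of tin_3 below 0.008 m or height (world z) of tin_3 above 0.0135 m))).
It fails at once if the punch is rammed on a tin with more than 50 N (contact force between punch and tin_0 above 50 N or contact force between punch and tin_1 above 50 N or contact force between punch and tin_2 above 50 N or contact force between punch and tin_3 above 50 N).
It fails at once if the fingers or the arm touch a seal (contact force between any of the fingers, the arm and cap_0 above 1 N or contact force between any of the fingers, the arm and cap_1 above 1 N or contact force between any of the fingers, the arm and cap_2 above 1 N or contact force between any of the fingers, the arm and cap_3 above 1 N).
It fails at once if the brown bottle or the timer is moved more than 5 cm or the bottle is tipped (distance of any of amber_bottle, timer from where it was at the start of the episode above 0.05 m or angle between amber_bottle's own z axis and vertical above 0.5 rad).
Of tin_0, tin_1, tin_2, tin_3 only 3 to 4 are there at a start; the rules pass over those that are not, and their reading is None.
At some moment in a run one of tin_0, tin_1, tin_2, tin_3 may be knocked a few centimetres aside while the robot is not near it.
It also fails if it takes over 210 s, if anything falls off the work surface, if the arm or the gripper's body presses on something with over 40 N, if the wrist force passes 120 N, or if a joint passes its speed limit or range.

## Working session

There is one attempt and no reset: what is moved stays moved. The work goes in short steps, Python scripts to look and compute and a tool call to move; the robot and the scene stay as the last step left them, time stands still between calls to the robot, and variables do not carry over. Pictures are saved under pics/ and viewed, at most 14 in all, crops included, and the job is handed in when it is done.

Besides the shell and the picture viewer there is one more tool, called as name(argument=value, ...), one argument or row to a line, values as JSON. carry_out: Moves the arm, as the interface text tells. Its arguments: {"type":"object","properties":{"increments":{"type":"array"}},"required":["increments"]}

```bash
ls; mkdir -p pics; cat > h.py <<'E'
from plant import robot
import numpy as np, cv2
def w(p,c):
    V=np.array(p["view"]); R=V[:3,:3]; return R.T@(np.array(c)-V[:3,3])
def ray(p,u,v,z):
    K=np.array(p["camera_matrix"]);V=np.array(p["view"])
    d=np.linalg.inv(K)@[u,v,1]; d=V[:3,:3].T@[d[0],-d[1],-d[2]]; o=-V[:3,:3].T@V[:3,3]
    return o+d*(z-o[2])/d[2]
def px(p,X):
    K=np.array(p["camera_matrix"]);V=np.array(p["view"])
    c=V[:3,:3]@np.array(X)+V[:3,3]; q=K@[c[0],-c[1],-c[2]]; return q[:2]/q[2]
def save(p,n,box=None,s=1):
    im=p["image"][:,:,::-1]
    if box: im=im[box[1]:box[3],box[0]:box[2]]
    cv2.imwrite("pics/"+n,cv2.resize(im,None,fx=s,fy=s,interpolation=cv2.INTER_CUBIC))
E
python3 - <<'E'
from h import *
np.set_printoptions(precision=4,suppress=True)
o=robot.get_obs();print(o["eef_pos"],o["eef_rot"],o["finger_gap"])
for n in["top","scene"]:
    p=robot.read_camera(n);save(p,n+"0.png")
    print(n,-np.array(p["view"])[:3,:3].T@np.array(p["view"])[:3,3])
    for t in["tray","holder","punch","tin_0","cap_0","amber_bottle","timer"]:
        for d in robot.landmark_of(p,t): X=w(p,d["location"]);print(t,round(d["score"],2),X,px(p,X).round())
E
```

```text
pics
[ 0.2085 -0.6149  0.1977] [[ 0.947   0.3211 -0.0007]
 [ 0.3211 -0.947   0.0018]
 [-0.0001 -0.002  -1.    ]] 0.08573416442699676
top [0.4357 0.0761 1.3798]
tray 0.77 [ 0.6218 -0.085  -0.002 ] [337. 170.]
holder 0.65 [ 0.5556  0.2472 -0.0016] [216. 195.]
punch 0.66 [0.5618 0.2437 0.0092] [217. 193.]
tin_0 0.9 [0.3523 0.1934 0.0025] [236. 270.]
tin_0 0.83 [ 0.298   0.2635 -0.0024] [210. 290.]
tin_0 0.8 [ 0.4415 -0.191  -0.001 ] [377. 236.]
tin_0 0.75 [ 0.442  -0.0512  0.0016] [326. 236.]
tin_0 0.68 [ 0.4521  0.1762 -0.0016] [242. 233.]
tin_0 0.62 [0.4315 0.2795 0.0022] [204. 241.]
tin_0 0.57 [ 0.4395  0.0433 -0.0016] [291. 237.]
cap_0 0.66 [0.4379 0.282  0.0401] [201. 238.]
cap_0 0.59 [0.4581 0.1748 0.035 ] [241. 230.]
cap_0 0.59 [0.3485 0.1936 0.0376] [234. 272.]
cap_0 0.45 [0.4417 0.0461 0.0388] [290. 236.]
cap_0 0.44 [0.298  0.2669 0.0398] [206. 292.]
cap_0 0.4 [ 0.4395 -0.0526  0.0396] [328. 237.]
cap_0 0.39 [ 0.4487 -0.1909  0.039 ] [380. 233.]
amber_bottle 0.77 [ 0.7241  0.3458 -0.0054] [180. 135.]
timer 0.74 [ 0.7455  0.0089 -0.0011] [303. 126.]
timer 0.46 [ 0.4448 -0.1911 -
[... 306 characters left out ...]
1 0.2688 0.0014] [293. 125.]
tin_0 0.91 [ 0.3516  0.1954 -0.0004] [279. 148.]
tin_0 0.77 [ 0.4443 -0.0487 -0.0025] [213. 217.]
tin_0 0.75 [0.4531 0.1774 0.0025] [294. 178.]
tin_0 0.65 [ 0.4359  0.2831 -0.0007] [324. 157.]
cap_0 0.6 [0.4388 0.282  0.0388] [326. 149.]
cap_0 0.6 [0.3007 0.2615 0.0397] [291. 116.]
cap_0 0.59 [0.4535 0.1786 0.0396] [294. 170.]
cap_0 0.55 [ 0.4484 -0.1891  0.0422] [156. 237.]
cap_0 0.51 [ 0.4469 -0.0509 -0.0021] [213. 218.]
cap_0 0.48 [ 0.445  -0.0524  0.042 ] [209. 209.]
cap_0 0.47 [0.3536 0.1947 0.0364] [279. 141.]
amber_bottle 0.79 [0.7249 0.3517 0.0008] [415. 228.]
timer 0.63 [ 0.7499  0.0088 -0.0009] [300. 310.]
timer 0.5 [ 0.4489 -0.1874  0.002 ] [161. 244.]
```

```bash
python3 - <<'E'
from h import *
p=robot.read_camera("top");save(p,"top1.png",(150,90,430,310),2.8)
p=robot.read_camera("scene");save(p,"sc1.png",(130,80,470,335),2.3)
E
```

```text
(no output)
```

View pics/top1.png

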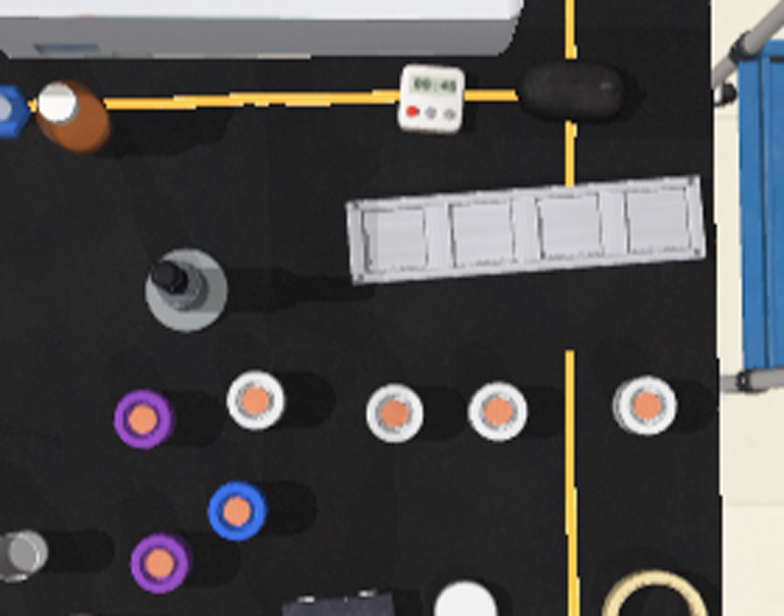

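View pics/sc1.png

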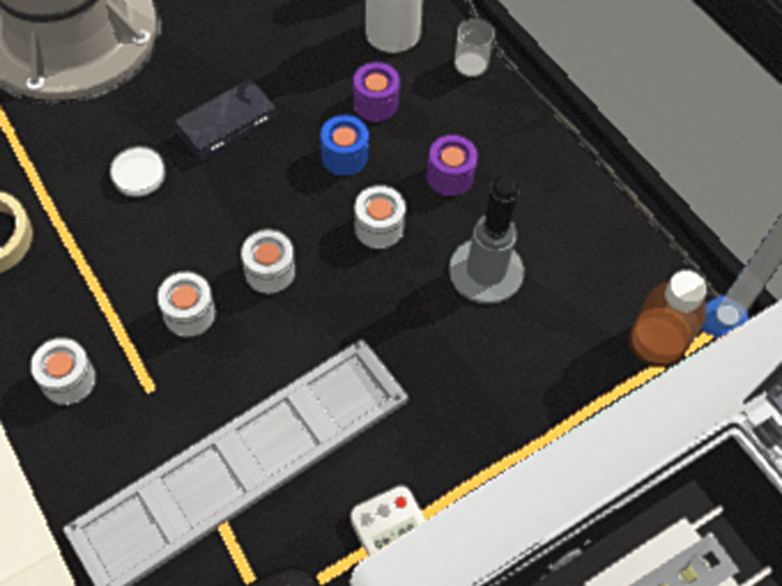

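Look-alikes: purple tins at top-crop (143,418) and (160,563), a blue tin at (237,510), and a white lid at (465,600). The wanted tins are the four silver ones at (256,400), (394,412), (497,411) and (647,405). Punch in the holder is at (185,285), the tray at about (525,230). I'll now measure these.

```bash
cat >> h.py <<'E'
from scipy.optimize import minimize
def caps(p):
    hsv=cv2.cvtColor(p["image"],cv2.COLOR_RGB2HSV); m=cv2.inRange(hsv,(4,80,110),(14,200,255))
    n,l,s,c=cv2.connectedComponentsWithStats(m); out=[]
    for i in range(1,n):
        if 25<s[i,4]<400:
            X=ray(p,*c[i],0.041)
            if 0.2<X[0]<0.9 and abs(X[1])<0.5:
                ring=cv2.dilate((l==i).astype(np.uint8),np.ones((13,13)))-cv2.dilate((l==i).astype(np.uint8),np.ones((7,7)))
                out.append((X[:2].round(4),int(s[i,4]),int(np.percentile(hsv[...,1][ring>0],25))))
    return out
def tray(p,g=(0.62,-0.085,0.075)):
    im=p["image"]; hsv=cv2.cvtColor(im,cv2.COLOR_RGB2HSV); m=cv2.inRange(hsv,(0,0,110),(180,50,255))
    n,l=cv2.connectedComponents(cv2.morphologyEx(m,cv2.MORPH_CLOSE,np.ones((3,3))))
    u,v=px(p,[g[0],g[1],0.01]).astype(int); k=np.bincount(l[v-12:v+13,u-12:u+13].ravel()); k[0]=0
    M=cv2.convexHull(np.argwhere(l==k.argmax())[:,::-1].astype(np.int32))
    S=8; A=np.zeros((420*S//2,560*S//2),np.uint8); f=S/2
    cv2.fillPoly(A,[((M+0.5)*f).astype(np.int32)],1)
    def cost(q):
        c,s=np.cos(q[2]),np.sin(q[2]);P=[]
        for a in(-.04,.04):
            for b in(-.1725,.1725):
                for z in(0,.015): P.append(px(p,[q[0]+c*a+s*b*1.0*-1,q[1]+s*a+c*b,z]))
        B=np.zeros_like(A);cv2.fillPoly(B,[cv2.convexHull(((np.array(P)+0.5)*f).astype(np.int32))],1)
        return float((A^B).sum())/f/f
    r=minimize(cost,g,method="Nelder-Mead",options=dict(initial_simplex=np.array(g)+np.array([[0,0,0],[.01,0,0],[0,.01,0],[0,0,.05]])))
    return r.x.round(4),r.fun,A.sum()/f/f
E
python3 - <<'E'
from h import *
np.set_printoptions(precision=4,suppress=True)
for n in["top","scene"]:
    p=robot.read_camera(n);print(n);print(tray(p));
    for c in caps(p):print(*c)
E
```

```text
top
(array([ 0.6166, -0.084 ,  0.0664]), np.float64(64.8125), np.float64(3779.3125))
[0.7154 0.3413] 248 6
[0.4522 0.1758] 73 2
[ 0.4454 -0.1927] 71 2
[0.4394 0.0449] 73 2
[ 0.4407 -0.0528] 72 2
[0.4356 0.2819] 68 78
[0.3488 0.1939] 66 115
[0.3002 0.2656] 67 80
scene
(array([ 0.618 , -0.0821,  0.075 ]), np.float64(255.625), np.float64(5422.8125))
[0.3033 0.2677] 53 111
[0.3524 0.1952] 57 172
[0.4385 0.284 ] 62 123
[0.4556 0.1777] 73 4
[0.443  0.0468] 78 4
[ 0.4444 -0.0511] 85 3
[ 0.4493 -0.1911] 96 4
```

carry_out(
  increments=[
    [0,0,0,0,0,-7,1],
    [0,0,0,0,0,-7,1],
    [0,0,0,0,0,-7,1],
    [0,0,0,0,0,-7,1],
    [0,0,0,0,0,-7,1],
    [0,0,0,0,0,-7,1],
    [0,0,0,0,0,-7,1],
    [0,0,0,0,0,-7,1],
    [0,0,0,0,0,-7,1],
    [0,0,0,0,0,-7,1],
  ],
)

```text
time: 1.83
eef_pos: [0.2086, -0.6156, 0.1987]
eef_rot: [[0.016, 1.0, -0.0], [1.0, -0.016, -0.0], [-0.0, -0.0, -1.0]]
force: [0.2, 0.1, -0.3]
finger_gap: 0.0855
finger_force: 0.0
```

carry_out(
  increments=[
    [0,0,0,0,0,-5.2,1],
    [0,0,0,0,0,0,1],
    [0,0,0,0,0,0,1],
  ],
)

```text
time: 2.08
eef_pos: [0.2086, -0.6157, 0.1987]
eef_rot: [[-0.066, 0.998, 0.0], [0.998, 0.066, -0.0], [-0.0, 0.0, -1.0]]
force: [0.1, 0.5, 0.5]
finger_gap: 0.0855
finger_force: 0.0
```

carry_out(
  increments=[
    [34,22,0,0,0,0,1],
    [34,22,0,0,0,0,1],
    [34,22,0,0,0,0,1],
    [34,22,0,0,0,0,1],
    [34,22,0,0,0,0,1],
    [34,22,0,0,0,0,1],
    [34,22,0,0,0,0,1],
    [34,22,0,0,0,0,1],
    [34,22,0,0,0,0,1],
    [34,22,0,0,0,0,1],
  ],
)

```text
time: 2.92
eef_pos: [0.4055, -0.2596, 0.1991]
eef_rot: [[-0.066, 0.998, 0.001], [0.998, 0.066, -0.001], [-0.001, 0.001, -1.0]]
force: [1.0, -1.1, 0.2]
finger_gap: 0.0855
finger_force: 0.0
```

carry_out(
  increments=[
    [34,22,0,0,0,0,1],
    [33,24,0,0,0,0,1],
    [0,0,30,0,0,0,1],
    [0,0,30,0,0,0,1],
    [0,0,30,0,0,0,1],
    [0,0,20,0,0,0,1],
    [0,0,0,0,0,0,1],
    [0,0,0,0,0,0,1],
  ],
)

```text
time: 3.58
eef_pos: [0.4457, -0.1911, 0.0883]
eef_rot: [[-0.067, 0.998, -0.002], [0.998, 0.067, 0.001], [0.001, -0.002, -1.0]]
force: [0.7, -0.1, 0.2]
finger_gap: 0.0857
finger_force: 0.0
```

```bash
python3 - <<'E'
from h import *
p=robot.read_camera("scene");save(p,"sc2.png",(100,120,300,270),3.5)
for c in caps(p):print(*c)
print(robot.get_obs()["eef_pos"])
E
```

```text
[0.3033 0.2677] 53 109
[0.3524 0.1952] 57 171
[0.4385 0.284 ] 62 125
[0.4558 0.1778] 72 4
[0.443  0.0468] 80 4
[ 0.4444 -0.0511] 85 3
[ 0.4517 -0.1912] 77 4
[ 0.44695683 -0.19155283  0.08956538]
```

View pics/sc2.png

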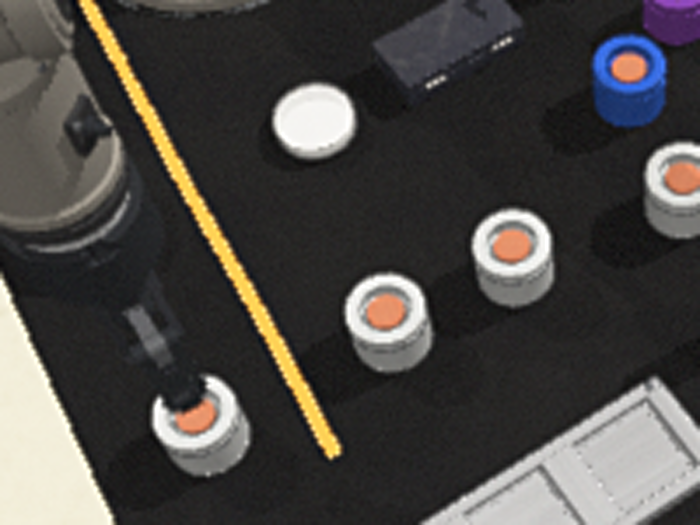

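The crop shows the gripper above the rightmost silver tin (tin at ~(200,425)); the near finger tip is at ~(185,390). Checking that against the projection before going down.

```bash
python3 - <<'E'
from h import *
p=robot.read_camera("scene")
o=robot.get_obs();e=np.array(o["eef_pos"]);R=np.array(o["eef_rot"])
for s in(-1,0,1):
    for b in (0,.013): print(s,b,((px(p,e+R@[0,s*.05,-b])-[100,120])*3.5).round())
p=robot.read_camera("top");save(p,"t2.png",(330,190,430,265),6)
E
```

```text
-1 0 [137. 320.]
-1 0.013 [131. 311.]
0 0 [172. 378.]
0 0.013 [166. 369.]
1 0 [209. 439.]
1 0.013 [203. 430.]
```

View pics/t2.png

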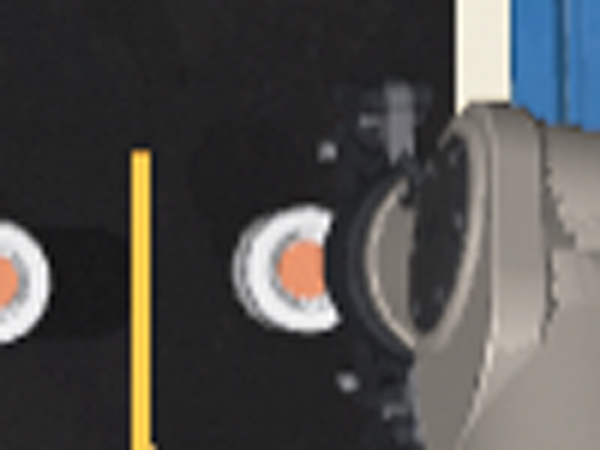

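```bash
python3 - <<'E'
from h import *
o=robot.get_obs();e=np.array(o["eef_pos"]);R=np.array(o["eef_rot"])
print(o["eef_pos"])
p=robot.read_camera("top")
for b in (0,.013,.03,.06,.09): print(b,[((px(p,e+R@[0,s*.055,-b])-[330,190])*6).round() for s in(-1,0,1)])
p=robot.read_camera("scene");save(p,"sc3.png",(120,190,200,260),8)
E
```

```text
[ 0.44779092 -0.19199674  0.09048841]
0 [array([337., 390.]), array([326., 260.]), array([315., 131.])]
0.013 [array([343., 391.]), array([332., 260.]), array([321., 129.])]
0.03 [array([352., 393.]), array([341., 259.]), array([329., 127.])]
0.06 [array([368., 395.]), array([356., 259.]), array([345., 123.])]
0.09 [array([385., 398.]), array([373., 258.]), array([361., 119.])]
```

View pics/sc3.png

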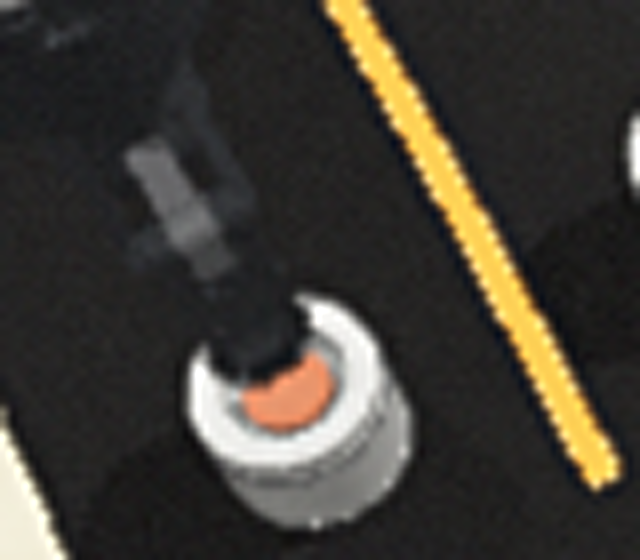

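The near finger and both knuckles sit evenly about the tin, so I'm going down gently.

carry_out(
  increments=[
    [0,0,16,0,0,0,1],
    [0,0,10,0,0,0,1],
    [0,0,8,0,0,0,1],
    [0,0,8,0,0,0,1],
    [0,0,8,0,0,0,1],
    [0,0,8,0,0,0,1],
    [0,0,8,0,0,0,1],
    [0,0,6,0,0,0,1],
    [0,0,6,0,0,0,1],
    [0,0,0,0,0,0,1],
  ],
)

```text
time: 4.67
eef_pos: [0.4453, -0.191, 0.0095]
eef_rot: [[-0.069, 0.998, -0.002], [0.998, 0.069, 0.001], [0.001, -0.002, -1.0]]
force: [-0.8, 0.1, -0.1]
finger_gap: 0.0852
finger_force: 0.0
```

carry_out(
  increments=[
    [0,0,0,0,0,0,0.3],
    [0,0,0,0,0,0,0.3],
    [0,0,0,0,0,0,0.3],
    [0,0,0,0,0,0,0.3],
    [0,0,0,0,0,0,0.3],
    [0,0,0,0,0,0,0.3],
  ],
)

```text
time: 5.17
eef_pos: [0.4477, -0.192, 0.0122]
eef_rot: [[-0.068, 0.998, 0.002], [0.998, 0.068, -0.002], [-0.002, 0.002, -1.0]]
force: [-1.4, 0.3, 8.7]
finger_gap: 0.0259
finger_force: 4.1
```

```bash
python3 - <<'E'
from h import *
print(robot.get_obs()["force"],robot.get_obs()["finger_gap"])
p=robot.read_camera("scene")
for c in caps(p):print(*c)
q=robot.read_camera("top")
for c in caps(q):print(*c)
a=cv2.resize(p["image"][180:280,110:210],(400,400));b=cv2.resize(q["image"][180:280,330:430],(400,400))
cv2.imwrite("pics/c4.png",np.hstack([a,b])[:,:,::-1])
E
```

```text
[-1.37131314  0.27009358  8.68869384] 0.02591911716496344
[0.3031 0.2678] 52 104
[0.3524 0.1952] 57 172
[0.4385 0.284 ] 62 121
[0.4556 0.1777] 73 4
[0.443  0.0468] 80 4
[ 0.4444 -0.0511] 85 3
[0.7155 0.3416] 251 7
[0.4522 0.1758] 73 2
[0.4394 0.0449] 73 2
[ 0.4407 -0.0528] 72 1
[0.4354 0.2819] 67 82
[0.3488 0.1939] 66 113
[0.3002 0.2656] 67 79
```

View pics/c4.png

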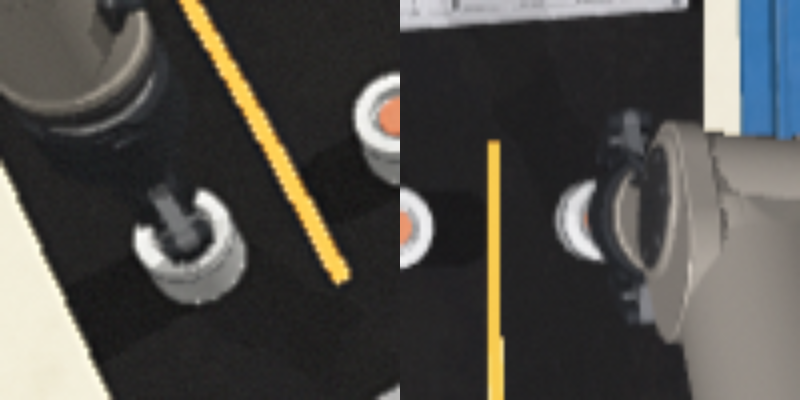

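The crop shows the finger inside the tin's outline, over the seal, at ~(180,240). It isn't beside the tin, so the reported TCP looks biased. I'll lift, then check the fingertips against the bright tray.

carry_out(
  increments=[
    [0,0,-15,0,0,0,0.3],
    [0,0,-25,0,0,0,0.3],
    [0,0,-40,0,0,0,0],
    [0,0,-20,0,0,0,0],
    [0,30,0,0,0,0,0],
    [0,40,0,0,0,0,0],
    [0,40,0,0,0,0,0],
    [0,40,0,0,0,0,0],
    [0,20,0,0,0,0,0],
    [0,0,0,0,0,0,0],
  ],
)

```text
time: 6.1
eef_pos: [0.6207, -0.1776, 0.1109]
eef_rot: [[-0.071, 0.997, 0.005], [0.997, 0.071, 0.002], [0.002, 0.005, -1.0]]
force: [-0.0, 0.5, -0.3]
finger_gap: 0.0001
finger_force: 0.0
```

carry_out(
  increments=[
    [0,0,0,0,0,0,0],
    [0,0,0,0,0,0,0],
  ],
)

```text
time: 6.27
eef_pos: [0.6146, -0.18, 0.1104]
eef_rot: [[-0.068, 0.998, -0.002], [0.998, 0.068, -0.0], [-0.0, -0.002, -1.0]]
force: [-0.2, -0.6, -0.2]
finger_gap: -0.0002
finger_force: 0.0
```

```bash
python3 - <<'E'
from h import *
o=robot.get_obs();e=np.array(o["eef_pos"]);R=np.array(o["eef_rot"]);print(e,o["finger_gap"],o["force"])
p=robot.read_camera("scene")
for c in caps(p):print(*c)
q=robot.read_camera("top")
for c in caps(q):print(*c)
out=[]
for r in(p,q):
    u,v=px(r,e);print(u,v)
    im=r["image"].copy();u0,v0=int(u)-50,int(v)-60
    c=cv2.resize(im[v0:v0+100,u0:u0+100],(400,400),interpolation=cv2.INTER_CUBIC)
    cv2.circle(c,(int((u-u0)*4),int((v-v0)*4)),3,(255,0,0),-1);out.append(c);print(u0,v0)
cv2.imwrite("pics/c5.png",np.hstack(out)[:,:,::-1])
E
```

```text
[ 0.61458455 -0.18001292  0.1103593 ] -0.0002167442107322578 [-0.16086956 -0.57865723 -0.18735767]
[0.3031 0.2676] 54 105
[0.3524 0.1952] 57 173
[0.4385 0.284 ] 62 123
[0.4556 0.1777] 73 4
[0.443  0.0468] 78 4
[ 0.4444 -0.0511] 85 4
[0.7154 0.3414] 253 7
[0.4522 0.1758] 73 2
[ 0.4454 -0.1927] 71 2
[0.4394 0.0449] 73 2
[ 0.4407 -0.0528] 72 2
[0.4354 0.2819] 67 79
[0.3488 0.1939] 66 115
[0.3004 0.2657] 68 76
184.64329841314367 285.50832982400556
134 225
379.97760184848664 167.04081270594023
329 107
```

View pics/c5.png

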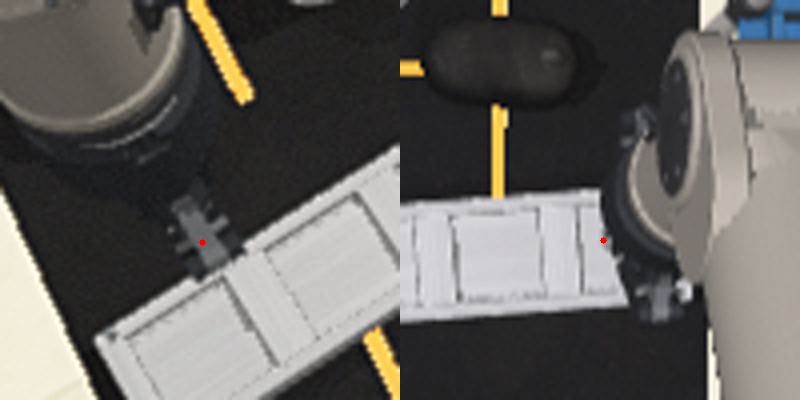

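The tin hasn't moved. The visible finger part (left crop ~(205,245)) doesn't match the pads, so I'll compare open and closed over the bright tray.

carry_out(
  increments=[
    [20,25,0,0,0,0,0],
    [20,25,0,0,0,0,0],
    [0,0,0,0,0,0,0],
    [0,0,0,0,0,0,0],
  ],
)

```text
time: 6.7
eef_pos: [0.6632, -0.134, 0.1111]
eef_rot: [[-0.072, 0.997, 0.001], [0.997, 0.072, 0.001], [0.001, 0.001, -1.0]]
force: [-0.6, 0.8, -0.1]
finger_gap: 0.0001
finger_force: 0.0
```

```bash
cat > g.py <<'E'
from h import *
import sys
o=robot.get_obs();e=np.array(o["eef_pos"]);R=np.array(o["eef_rot"]);print(e,o["finger_gap"],o["force"])
p=robot.read_camera("scene"); u,v=px(p,e); print(u,v)
np.save(sys.argv[1],p["image"][220:340,130:250])
print([px(p,e+R@[0,s*.0425,-.013]).round() for s in(-1,1)])
E
python3 g.py a.npy
```

```text
[ 0.66317244 -0.13401702  0.11109678] 0.00014857683638295935 [-0.55815196  0.80085637 -0.05125977]
216.44379352608942 294.1602048021407
[array([204., 275.]), array([227., 310.])]
```

carry_out(
  increments=[
    [0,0,0,0,0,0,1],
    [0,0,0,0,0,0,1],
    [0,0,0,0,0,0,1],
    [0,0,0,0,0,0,1],
    [0,0,0,0,0,0,1],
    [0,0,0,0,0,0,1],
    [0,0,0,0,0,0,1],
    [0,0,0,0,0,0,1],
  ],
)

```text
time: 7.42
eef_pos: [0.6629, -0.1364, 0.1107]
eef_rot: [[-0.069, 0.998, 0.0], [0.998, 0.069, -0.0], [-0.0, 0.0, -1.0]]
force: [-0.4, -0.4, -0.6]
finger_gap: 0.0856
finger_force: 0.0
```

```bash
python3 g.py b.npy; python3 -c "
import numpy as np,cv2
f=lambda n:cv2.resize(np.load(n),(400,400),interpolation=cv2.INTER_CUBIC)
cv2.imwrite('pics/c6.png',np.clip(np.hstack([f('a.npy'),f('b.npy')])[:,:,::-1].astype(float)*1.5,0,255))"
```

```text
[ 0.66294949 -0.13638267  0.11073239] 0.08560917053070712 [-0.3750114  -0.41540777 -0.61271264]
215.33764320516914 294.72856939416533
[array([203., 276.]), array([226., 310.])][ WARN:0@0.053] global loadsave.cpp:1063 imwrite_ Unsupported depth image for selected encoder is fallbacked to CV_8U.
```

View pics/c6.png

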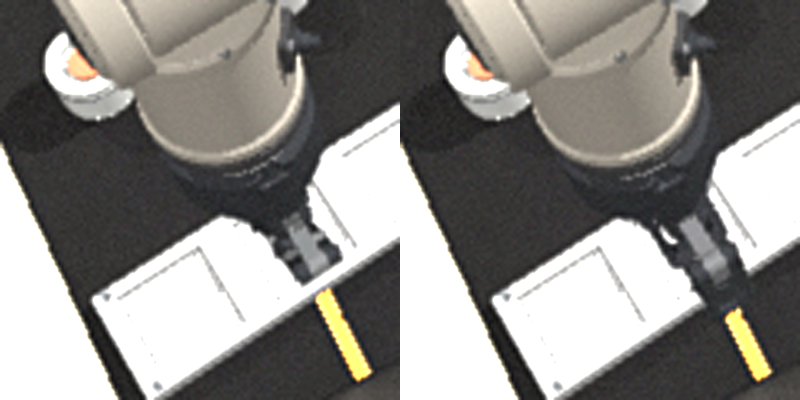

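Closed tip is at left crop (315,285) and open near tip at right crop (335,305), and they don't fit the reported TCP. A gentle touch on bare worktop with shut fingers will settle the height and xy bias.

carry_out(
  increments=[
    [14,-35,0,0,0,0,0],
    [14,-35,0,0,0,0,0],
    [14,-35,0,0,0,0,0],
    [14,-35,0,0,0,0,0],
    [0,0,20,0,0,0,0],
    [0,0,15,0,0,0,0],
    [0,0,10,0,0,0,0],
    [0,0,5,0,0,0,0],
    [0,0,0,0,0,0,0],
    [0,0,0,0,0,0,0],
  ],
)

```text
time: 8.3
eef_pos: [0.5201, -0.09, 0.0608]
eef_rot: [[-0.068, 0.998, 0.0], [0.998, 0.068, 0.0], [0.0, 0.0, -1.0]]
force: [1.0, 0.4, -0.5]
finger_gap: 0.0006
finger_force: 0.0
```

carry_out(
  increments=[
    [0,0,4,0,0,0,0],
    [0,0,4,0,0,0,0],
    [0,0,4,0,0,0,0],
    [0,0,4,0,0,0,0],
    [0,0,0,0,0,0,0],
    [0,0,0,0,0,0,0],
  ],
)

```text
time: 8.8
eef_pos: [0.5192, -0.0901, 0.0444]
eef_rot: [[-0.069, 0.998, -0.001], [0.998, 0.069, 0.0], [0.0, -0.001, -1.0]]
force: [0.7, 0.1, 0.4]
finger_gap: -0.0002
finger_force: 0.0
```

carry_out(
  increments=[
    [0,0,4,0,0,0,0],
    [0,0,4,0,0,0,0],
    [0,0,4,0,0,0,0],
    [0,0,2,0,0,0,0],
    [0,0,0,0,0,0,0],
    [0,0,0,0,0,0,0],
  ],
)

```text
time: 9.3
eef_pos: [0.5193, -0.0901, 0.0305]
eef_rot: [[-0.069, 0.998, -0.0], [0.998, 0.069, 0.0], [0.0, -0.0, -1.0]]
force: [-0.4, -0.1, -0.5]
finger_gap: 0.0
finger_force: 0.0
```

```bash
python3 - <<'E'
from h import *
o=robot.get_obs();e=np.array(o["eef_pos"]);R=np.array(o["eef_rot"]);print(e,o["finger_gap"],o["force"])
p=robot.read_camera("scene"); u,v=px(p,e); print(u,v)
u0,v0=int(u)-40,int(v)-40
c=p["image"][v0:v0+80,u0:u0+80]; c=np.clip(cv2.resize(c,(560,560),interpolation=cv2.INTER_CUBIC).astype(float)*2.5,0,255).astype(np.uint8)
cv2.circle(c,(int((u-u0)*7),int((v-v0)*7)),3,(255,0,0),-1)
cv2.imwrite('pics/c7.png',c[:,:,::-1])
E
```

```text
[ 0.51931126 -0.09006259  0.03049582] 2.637579163301697e-06 [-0.44886738 -0.12725975 -0.47227982]
209.78405531384453 243.15804948889811
```

View pics/c7.png

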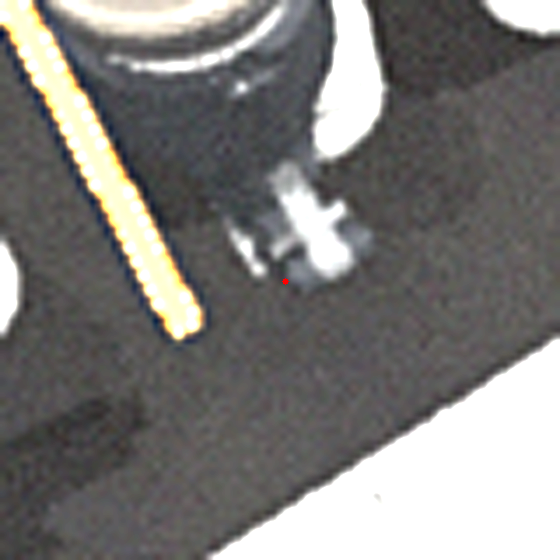

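carry_out(
  increments=[
    [0,0,4,0,0,0,0],
    [0,0,4,0,0,0,0],
    [0,0,4,0,0,0,0],
    [0,0,2,0,0,0,0],
    [0,0,0,0,0,0,0],
    [0,0,0,0,0,0,0],
  ],
)

```text
time: 9.85
eef_pos: [0.5193, -0.0901, 0.0164]
eef_rot: [[-0.069, 0.998, -0.0], [0.998, 0.069, 0.0], [0.0, -0.0, -1.0]]
force: [0.0, -0.5, 0.6]
finger_gap: 0.0
finger_force: 0.0
```

carry_out(
  increments=[
    [0,0,3,0,0,0,0],
    [0,0,2,0,0,0,0],
    [0,0,2,0,0,0,0],
    [0,0,2,0,0,0,0],
    [0,0,0,0,0,0,0],
    [0,0,0,0,0,0,0],
  ],
)

```text
time: 10.35
eef_pos: [0.5193, -0.0901, 0.0076]
eef_rot: [[-0.068, 0.998, -0.0], [0.998, 0.068, -0.0], [-0.0, -0.0, -1.0]]
force: [0.9, 0.1, -0.1]
finger_gap: 0.0
finger_force: 0.0
```

```bash
python3 - <<'E'
from h import *
o=robot.get_obs();e=np.array(o["eef_pos"]);R=np.array(o["eef_rot"]);print(e,o["finger_gap"],o["force"])
p=robot.read_camera("scene"); u,v=px(p,e); print(u,v)
q=robot.read_camera("top");U,V=px(q,e);print(U,V)
bg=[cv2.imread("pics/scene0.png")[:,:,::-1],cv2.imread("pics/top0.png")[:,:,::-1]];out=[]
for r,b,(u,v) in((p,bg[0],(u,v)),(q,bg[1],(U,V))):
    u0,v0=int(u)-40,int(v)-45
    im=cv2.GaussianBlur(r["image"],(0,0),.6).astype(float);bb=cv2.GaussianBlur(b,(0,0),.6).astype(float)
    c=np.clip(im*5,0,255).astype(np.uint8) if r is p else np.clip(im*4,0,255).astype(np.uint8)
    c=cv2.resize(c[v0:v0+80,u0:u0+80],(400,400),interpolation=cv2.INTER_CUBIC)
    cv2.circle(c,(int((u-u0)*5),int((v-v0)*5)),3,(255,0,0),-1);out.append(c)
cv2.imwrite('pics/c8.png',np.hstack(out)[:,:,::-1])
E
```

```text
[ 0.51932167 -0.09011984  0.00755003] 4.128457113233375e-05 [ 0.88851187  0.13943978 -0.05832054]
211.19596609685792 247.2492840040662
339.9013759634251 207.47054522419347
```

View pics/c8.png

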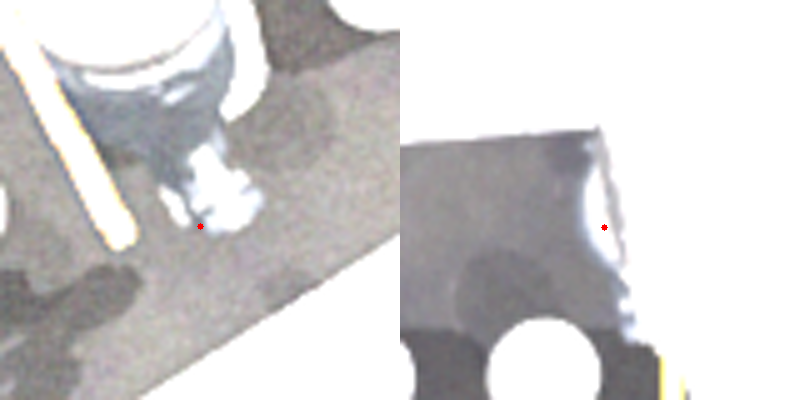

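The shut tip fits the reported TCP here (left crop ~(215,235), dot at (200,226)), and there is no contact at z = 8 mm. So the reading holds at this spot. I'll try tin B with open fingers and check rim occlusion numerically on the way down.

carry_out(
  increments=[
    [0,0,-40,0,0,0,0.5],
    [0,0,-40,0,0,0,1],
    [14,-25,-10,0,0,0,1],
    [14,-25,0,0,0,0,1],
    [15,-24,0,0,0,0,1],
    [0,0,0,0,0,0,1],
    [0,0,0,0,0,0,1],
    [0,0,0,0,0,0,1],
    [0,0,0,0,0,0,1],
    [0,0,0,0,0,0,1],
  ],
)

```text
time: 11.28
eef_pos: [0.4437, -0.0526, 0.0978]
eef_rot: [[-0.068, 0.998, 0.001], [0.998, 0.068, 0.0], [0.0, 0.001, -1.0]]
force: [-0.1, 0.4, -0.3]
finger_gap: 0.0854
finger_force: 0.0
```

```bash
cat > rim.py <<'E'
from h import *
import sys
np.set_printoptions(precision=4,suppress=True)
o=robot.get_obs();e=np.array(o["eef_pos"]);print(e,o["finger_gap"],o["force"])
def rim(p,xy):
    g=cv2.cvtColor(p["image"],cv2.COLOR_RGB2GRAY);r=[]
    for a in range(0,360,20):
        u,v=px(p,[xy[0]+.0225*np.cos(np.radians(a)),xy[1]+.0225*np.sin(np.radians(a)),.045]).round().astype(int);r.append(int(g[v,u]))
    return r
tins={"A":[(.4454,-.1927),(.4493,-.1911)],"B":[(.4407,-.0528),(.4444,-.0511)],"C":[(.4394,.0449),(.443,.0468)],"D":[(.4522,.1758),(.4556,.1777)]}
if __name__=="__main__":
    for k,n in enumerate(["top","scene"]):
        p=robot.read_camera(n);print(n,rim(p,tins[sys.argv[1]][k]))
E
python3 rim.py B
```

```text
[ 0.4437 -0.0526  0.0978] 0.08543810030746682 [-0.065   0.368  -0.2953]
top [162, 49, 75, 235, 238, 238, 241, 240, 43, 53, 142, 172, 151, 151, 151, 151, 151, 148]
scene [240, 238, 236, 239, 245, 251, 29, 33, 112, 249, 241, 242, 241, 243, 236, 238, 236, 239]
```

carry_out(
  increments=[
    [0,0,10,0,0,0,1],
    [0,0,10,0,0,0,1],
    [0,0,10,0,0,0,1],
    [0,0,8,0,0,0,1],
    [0,0,0,0,0,0,1],
    [0,0,0,0,0,0,1],
  ],
)

```text
time: 11.88
eef_pos: [0.4419, -0.052, 0.0588]
eef_rot: [[-0.069, 0.998, -0.002], [0.998, 0.069, 0.001], [0.001, -0.002, -1.0]]
force: [0.6, 0.1, -0.4]
finger_gap: 0.0856
finger_force: 0.0
```

```bash
python3 rim.py B
```

```text
[ 0.4419 -0.052   0.0588] 0.08563835755481053 [ 0.5504  0.0714 -0.3803]
top [142, 162, 47, 85, 197, 219, 148, 47, 47, 164, 172, 150, 146, 145, 148, 147, 145, 146]
scene [239, 242, 222, 34, 41, 31, 34, 33, 44, 252, 241, 241, 240, 243, 236, 237, 235, 240]
```

carry_out(
  increments=[
    [0,0,5,0,0,0,1],
    [0,0,5,0,0,0,1],
    [0,0,5,0,0,0,1],
    [0,0,5,0,0,0,1],
    [0,0,5,0,0,0,1],
    [0,0,5,0,0,0,1],
    [0,0,0,0,0,0,1],
    [0,0,0,0,0,0,1],
  ],
)

```text
time: 12.65
eef_pos: [0.4423, -0.0522, 0.0293]
eef_rot: [[-0.069, 0.998, -0.001], [0.998, 0.069, 0.0], [0.0, -0.001, -1.0]]
force: [0.1, -0.8, -0.1]
finger_gap: 0.0852
finger_force: 0.0
```

```bash
python3 rim.py B
```

```text
[ 0.4423 -0.0522  0.0293] 0.08524951731385018 [ 0.1216 -0.7959 -0.1442]
top [140, 160, 58, 41, 40, 38, 39, 57, 52, 142, 154, 153, 149, 96, 121, 96, 119, 141]
scene [81, 36, 29, 38, 32, 65, 81, 51, 41, 27, 250, 242, 241, 243, 236, 237, 235, 245]
```

```bash
python3 - <<'E'
from h import *
o=robot.get_obs();e=np.array(o["eef_pos"]);R=np.array(o["eef_rot"])
out=[]
for n in("scene","top"):
    r=robot.read_camera(n);u,v=px(r,e);u0,v0=int(u)-30,int(v)-32
    c=255*(r["image"][v0:v0+50,u0:u0+50]/255.)**.5
    c=cv2.resize(c.astype(np.uint8),(400,400),interpolation=cv2.INTER_CUBIC)
    for s in(-1,0,1):
        q=(px(r,e+R@[0,s*.0425,-.013*abs(s)])-[u0,v0])*8;cv2.circle(c,tuple(int(i) for i in q),3,(255,0,0),-1)
    out.append(c)
cv2.imwrite('pics/c9.png',np.hstack(out)[:,:,::-1])
E
```

```text
(no output)
```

View pics/c9.png

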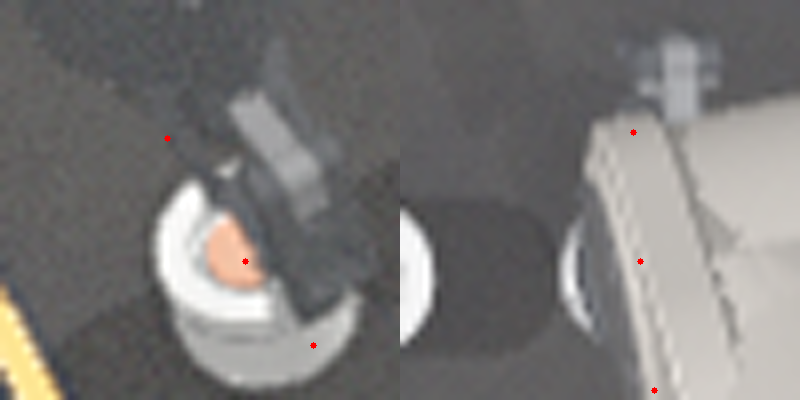

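The crop shows the near finger right of where predicted: tip ~(330,300) against the dot at (313,345). In the top view its knuckle bar is at ~(684,80). I'll triangulate that bar.

```bash
python3 - <<'E'
from h import *
np.set_printoptions(precision=4,suppress=True)
o=robot.get_obs();e=np.array(o["eef_pos"]);R=np.array(o["eef_rot"]);print(e,o["qpos"])
def tri(a):
    A=np.zeros((3,3));b=np.zeros(3);L=[]
    for r,u,v in a:
        o1=ray(r,u,v,2.);d=ray(r,u,v,0.)-o1;d/=np.linalg.norm(d);P=np.eye(3)-np.outer(d,d);A+=P;b+=P@o1;L.append((P,o1))
    X=np.linalg.solve(A,b);return X,[np.linalg.norm(P@(X-q)) for P,q in L]
P={}
for n in("scene","top"):
    r=robot.read_camera(n);u,v=px(r,e);P[n]=(r,int(u)-30,int(v)-32);print(n,u,v,r["camera_matrix"])
f=lambda n,x,y:(P[n][0],P[n][1]+x/8-.5+.06,P[n][2]+y/8-.44)
for t in(40,60,80,100): 
    for s in((245,100),(280,150),(310,195)):
        X,r=tri([f("scene",*s),f("top",685-400,t)]);print(t,s,X,np.round(r,4),"tool",R.T@(X-e))
E
```

```text
[ 0.4429 -0.0523  0.0299] [ 29.7793  16.9027 -32.4521 123.8922  13.3772  42.4758  -7.5555]
scene 209.7284754359778 210.69546577315236 [[434.2275   0.     280.5652]
 [  0.     434.2275 206.3882]
 [  0.       0.       1.    ]]
top 327.06694621123955 235.70308913572788 [[507.0068   0.     279.49  ]
 [  0.     507.0068 209.1138]
 [  0.       0.       1.    ]]
40 (245, 100) [ 0.5055 -0.051   0.2119] [0.0037 0.0037] tool [-0.003   0.0626 -0.1819]
40 (280, 150) [ 0.5081 -0.05    0.1898] [0.0002 0.0002] tool [-0.0022  0.0652 -0.1599]
40 (310, 195) [ 0.5104 -0.0493  0.1694] [0.0029 0.0029] tool [-0.0017  0.0676 -0.1394]
60 (245, 100) [ 0.5005 -0.0508  0.2044] [0.0027 0.0027] tool [-0.0025  0.0576 -0.1744]
60 (280, 150) [ 0.503  -0.0498  0.182 ] [0.0009 0.0009] tool [-0.0017  0.0601 -0.1521]
60 (310, 195) [ 0.5053 -0.0491  0.1613] [0.004 0.004] tool [-0.0011  0.0625 -0.1314]
80 (245, 100) [ 0.4954 -0.0506  0.1968] [0.0017 0.0017] tool [-0.0019  0.0525 -0.1669]
80 (280, 150) [ 0.4978 -0.0496  0.1742] [0.0019 0.0019] tool [-0.0011  0.055  -0.1442]
80 (310, 195) [ 0.5001 -0.0489  0.1532] [0.0051 0.0051] tool [-0.0005  0.0573 -0.1232]
100 (245, 100) [ 0.4902 -0.0504  0.1892] [0.0007 0.0007] tool [-0.0014  0.0474 -0.1593]
100 (280, 150) [ 0.4926 -0.0494  0.1662] [0.003 0.003] tool [-0.0005  0.0498 -0.1363]
100 (310, 195) [ 0.4948 -0.0486  0.1449] [0.0062 0.0062] tool [ 0.0001  0.0521 -0.115 ]
```

XY is right: the bar lies on the tool's y-plane. Its height, about 150 mm behind the TCP, shows the reported z is ~30 mm too low. That agrees with the touch on tin A's rim. I'll go lower.

carry_out(
  increments=[
    [0,0,6,0,0,0,1],
    [0,0,6,0,0,0,1],
    [0,0,6,0,0,0,1],
    [0,0,6,0,0,0,1],
    [0,0,6,0,0,0,1],
    [0,0,6,0,0,0,1],
    [0,0,6,0,0,0,1],
    [0,0,4,0,0,0,1],
    [0,0,0,0,0,0,1],
    [0,0,0,0,0,0,1],
  ],
)

```text
time: 13.78
eef_pos: [0.4425, -0.0522, -0.0166]
eef_rot: [[-0.069, 0.998, -0.0], [0.998, 0.069, 0.0], [0.0, -0.0, -1.0]]
force: [0.2, -0.5, -0.1]
finger_gap: 0.0858
finger_force: 0.0
```

carry_out(
  increments=[
    [0,0,0,0,0,0,0.5],
    [0,0,0,0,0,0,0.5],
    [0,0,0,0,0,0,0.5],
    [0,0,0,0,0,0,0.5],
    [0,0,0,0,0,0,0.5],
    [0,0,0,0,0,0,0.5],
  ],
)

```text
time: 14.28
eef_pos: [0.443, -0.0524, -0.0156]
eef_rot: [[-0.068, 0.998, 0.001], [0.998, 0.068, -0.001], [-0.001, 0.001, -1.0]]
force: [-1.4, 0.6, 4.3]
finger_gap: 0.052
finger_force: 63.1
```

```bash
python3 rim.py B
```

```text
[ 0.443  -0.0524 -0.0156] 0.05197111857025678 [-1.4199  0.5507  4.279 ]
top [138, 138, 156, 70, 46, 52, 51, 49, 165, 184, 158, 157, 93, 160, 152, 114, 139, 146]
scene [41, 83, 108, 128, 51, 33, 50, 41, 25, 28, 24, 252, 240, 242, 234, 239, 235, 41]
```

Gripped: gap 52 mm, 63 N. Lifting and carrying tin B to the second bay.

carry_out(
  increments=[
    [0,0,-5,0,0,0,0.5],
    [0,0,-20,0,0,0,0.5],
    [0,0,-30,0,0,0,0.5],
    [0,0,-20,0,0,0,0.5],
    [-17,34,0,0,0,0,0.5],
    [-17,35,0,0,0,0,0.5],
    [-17,34,0,0,0,0,0.5],
    [-17,35,0,0,0,0,0.5],
    [-17,35,0,0,0,0,0.5],
    [0,0,0,0,0,0,0.5],
  ],
)

```text
time: 15.22
eef_pos: [0.6281, -0.1293, 0.0587]
eef_rot: [[-0.064, 0.998, 0.008], [0.998, 0.064, -0.001], [-0.001, 0.008, -1.0]]
force: [1.0, -0.1, -0.6]
finger_gap: 0.052
finger_force: 63.6
```

carry_out(
  increments=[
    [0,0,0,0,0,0,0.5],
    [0,0,0,0,0,0,0.5],
  ],
)

```text
time: 15.38
eef_pos: [0.62, -0.1247, 0.0581]
eef_rot: [[-0.069, 0.998, -0.002], [0.998, 0.069, 0.001], [0.001, -0.002, -1.0]]
force: [0.4, 0.2, -1.1]
finger_gap: 0.0524
finger_force: 63.6
```

```bash
python3 - <<'E'
from h import *
o=robot.get_obs();print(o["eef_pos"],o["finger_gap"],o["force"])
for n in("scene","top"):
    p=robot.read_camera(n);print(n,*caps(p),sep="\n")
    X=[(d["score"],w(p,d["location"]).round(4)) for d in robot.landmark_of(p,"tin_0")];print(X)
E
```

```text
[ 0.61995324 -0.12472443  0.05805721] 0.05237029826210612 [ 0.37955533  0.17186917 -1.0830281 ]
scene
(array([0.3033, 0.2677]), 53, 109)
(array([0.3524, 0.1952]), 57, 171)
(array([0.4385, 0.284 ]), 62, 123)
(array([0.4556, 0.1777]), 73, 4)
(array([0.443 , 0.0468]), 78, 4)
(array([ 0.4493, -0.1911]), 96, 3)
[(0.91, array([0.4524, 0.1739, 0.0017])), (0.77, array([ 0.4358,  0.2841, -0.0038])), (0.74, array([ 2.990e-01,  2.724e-01, -2.000e-04])), (0.71, array([4.434e-01, 4.580e-02, 1.000e-04])), (0.68, array([0.3521, 0.1924, 0.0015])), (0.6, array([ 0.4467, -0.1877, -0.0015])), (0.53, array([ 0.621 , -0.122 ,  0.0757]))]
top
(array([0.7155, 0.3416]), 251, 7)
(array([0.4522, 0.1758]), 73, 2)
(array([ 0.4454, -0.1927]), 71, 2)
(array([0.4394, 0.0449]), 73, 2)
(array([0.4356, 0.2819]), 68, 70)
(array([0.3488, 0.1939]), 66, 109)
(array([0.3002, 0.2656]), 67, 81)
[(0.87, array([ 0.3003,  0.2628, -0.0022])), (0.86, array([ 0.3495,  0.1928, -0.0043])), (0.83, array([ 0.4437, -0.1895, -0.0019])), (0.78, array([ 4.529e-01,  1.765e-01, -3.000e-04])), (0.63, array([0.4304, 0.2804, 0.0038])), (0.61, array([ 0.44  ,  0.0431, -0.0026])), (0.46, array([ 0.6161, -0.1255,  0.0736]))]
```

carry_out(
  increments=[
    [0,0,20,0,0,0,0.5],
    [0,0,20,0,0,0,0.5],
    [0,0,10,0,0,0,0.5],
    [0,0,4,0,0,0,0.5],
    [0,0,0,0,0,0,0.5],
    [0,0,0,0,0,0,0.5],
  ],
)

```text
time: 16.08
eef_pos: [0.6215, -0.1251, 0.0054]
eef_rot: [[-0.069, 0.998, 0.001], [0.998, 0.069, -0.0], [-0.0, 0.001, -1.0]]
force: [0.8, 0.1, -2.0]
finger_gap: 0.0519
finger_force: 63.6
```

carry_out(
  increments=[
    [0,0,3,0,0,0,0.5],
    [0,0,2,0,0,0,0.5],
    [0,0,2,0,0,0,0.5],
    [0,0,0,0,0,0,0.5],
    [0,0,0,0,0,0,0.5],
  ],
)

```text
time: 16.5
eef_pos: [0.621, -0.1253, -0.0023]
eef_rot: [[-0.068, 0.998, -0.0], [0.998, 0.068, -0.0], [-0.0, -0.0, -1.0]]
force: [0.3, -0.4, -1.7]
finger_gap: 0.0515
finger_force: 63.6
```

carry_out(
  increments=[
    [0,0,2,0,0,0,0.5],
    [0,0,1,0,0,0,0.5],
    [0,0,0,0,0,0,0.5],
    [0,0,0,0,0,0,0.5],
  ],
)

```text
time: 16.83
eef_pos: [0.621, -0.1253, -0.0054]
eef_rot: [[-0.068, 0.998, -0.0], [0.998, 0.068, -0.0], [-0.0, -0.0, -1.0]]
force: [0.2, -0.7, -1.5]
finger_gap: 0.0518
finger_force: 63.6
```

carry_out(
  increments=[
    [0,0,1,0,0,0,0.5],
    [0,0,1,0,0,0,0.5],
    [0,0,0,0,0,0,0.5],
  ],
)

```text
time: 17.08
eef_pos: [0.6211, -0.1253, -0.0056]
eef_rot: [[-0.068, 0.998, -0.0], [0.998, 0.068, -0.001], [-0.001, -0.0, -1.0]]
force: [-4.4, 0.4, 8.8]
finger_gap: 0.0522
finger_force: 64.7
```

On the bay floor at the expected height. Releasing, then going to tin C.

carry_out(
  increments=[
    [0,0,-1,0,0,0,1],
    [0,0,0,0,0,0,1],
    [0,0,0,0,0,0,1],
    [0,0,0,0,0,0,1],
    [0,0,0,0,0,0,1],
    [0,0,-15,0,0,0,1],
    [0,0,-30,0,0,0,1],
    [0,0,-30,0,0,0,1],
    [18,-17,0,0,0,0,1],
    [37,-34,0,0,0,0,1],
  ],
)

```text
time: 17.92
eef_pos: [0.5774, -0.0831, 0.0723]
eef_rot: [[-0.062, 0.998, 0.01], [0.998, 0.062, -0.002], [-0.003, 0.009, -1.0]]
force: [0.2, 1.1, 0.9]
finger_gap: 0.0853
finger_force: 0.0
```

carry_out(
  increments=[
    [37,-34,0,0,0,0,1],
    [37,-34,0,0,0,0,1],
    [37,-34,0,0,0,0,1],
    [17,-15,0,0,0,0,1],
    [0,0,0,0,0,0,1],
    [0,0,0,0,0,0,1],
    [0,0,0,0,0,0,1],
  ],
)

```text
time: 18.5
eef_pos: [0.4671, 0.0216, 0.0696]
eef_rot: [[-0.068, 0.998, 0.002], [0.998, 0.068, -0.001], [-0.001, 0.002, -1.0]]
force: [0.3, -0.1, -0.6]
finger_gap: 0.0854
finger_force: 0.0
```

```bash
python3 - <<'E'
from h import *
o=robot.get_obs();print(o["eef_pos"],o["finger_gap"])
for n in("scene","top"):
    p=robot.read_camera(n);print(n,*caps(p),sep="\n")
E
```

```text
[0.46713951 0.02163425 0.06960539] 0.08541358196160825
scene
(array([0.3033, 0.2677]), 53, 108)
(array([0.3524, 0.1952]), 57, 171)
(array([0.4387, 0.2841]), 61, 123)
(array([0.4558, 0.1776]), 71, 5)
(array([ 0.4496, -0.1915]), 91, 5)
(array([ 0.6196, -0.1234]), 112, 3)
top
(array([0.7155, 0.3414]), 252, 7)
(array([ 0.6206, -0.1269]), 72, 2)
(array([0.4523, 0.1757]), 72, 2)
(array([ 0.4456, -0.1929]), 69, 3)
(array([0.4356, 0.2819]), 68, 75)
(array([0.3488, 0.1939]), 66, 110)
(array([0.3004, 0.2656]), 66, 87)
```

carry_out(
  increments=[
    [13,-12,0,0,0,0,1],
    [13,-12,0,0,0,0,1],
    [0,0,16,0,0,0,1],
    [0,0,16,0,0,0,1],
    [0,0,10,0,0,0,1],
    [0,0,10,0,0,0,1],
    [0,0,10,0,0,0,1],
    [0,0,10,0,0,0,1],
    [0,0,10,0,0,0,1],
    [0,0,4,0,0,0,1],
  ],
)

```text
time: 19.43
eef_pos: [0.4393, 0.0463, -0.0188]
eef_rot: [[-0.068, 0.998, -0.002], [0.998, 0.068, -0.0], [0.0, -0.002, -1.0]]
force: [-0.1, 0.2, 0.4]
finger_gap: 0.085
finger_force: 0.0
```

carry_out(
  increments=[
    [0,0,0,0,0,0,1],
    [0,0,0,0,0,0,0.5],
    [0,0,0,0,0,0,0.5],
    [0,0,0,0,0,0,0.5],
    [0,0,0,0,0,0,0.5],
    [0,0,0,0,0,0,0.5],
    [0,0,0,0,0,0,0.5],
  ],
)

```text
time: 20.02
eef_pos: [0.4411, 0.0466, -0.0164]
eef_rot: [[-0.068, 0.998, 0.002], [0.998, 0.068, -0.0], [-0.0, 0.002, -1.0]]
force: [-0.6, -0.3, 6.0]
finger_gap: 0.0516
finger_force: 63.4
```

carry_out(
  increments=[
    [0,0,-5,0,0,0,0.5],
    [0,0,-20,0,0,0,0.5],
    [0,0,-30,0,0,0,0.5],
    [0,0,-20,0,0,0,0.5],
    [-20,33,0,0,0,0,0.5],
    [-20,34,0,0,0,0,0.5],
    [-20,34,0,0,0,0,0.5],
    [-20,34,0,0,0,0,0.5],
    [-19,33,0,0,0,0,0.5],
    [0,0,0,0,0,0,0.5],
  ],
)

```text
time: 20.85
eef_pos: [0.6211, -0.0465, 0.0577]
eef_rot: [[-0.061, 0.998, 0.007], [0.998, 0.061, -0.001], [-0.002, 0.007, -1.0]]
force: [0.1, -1.1, -1.1]
finger_gap: 0.052
finger_force: 63.4
```

carry_out(
  increments=[
    [0,0,0,0,0,0,0.5],
    [0,0,0,0,0,0,0.5],
    [0,0,20,0,0,0,0.5],
    [0,0,20,0,0,0,0.5],
    [0,0,12,0,0,0,0.5],
    [0,0,4,0,0,0,0.5],
    [0,0,0,0,0,0,0.5],
    [0,0,0,0,0,0,0.5],
  ],
)

```text
time: 21.52
eef_pos: [0.6146, -0.0403, 0.0023]
eef_rot: [[-0.069, 0.998, 0.001], [0.998, 0.069, -0.0], [-0.0, 0.001, -1.0]]
force: [0.0, -1.1, -0.8]
finger_gap: 0.0518
finger_force: 63.4
```

carry_out(
  increments=[
    [0,0,3,0,0,0,0.5],
    [0,0,2,0,0,0,0.5],
    [0,0,2,0,0,0,0.5],
    [0,0,1,0,0,0,0.5],
    [0,0,1,0,0,0,0.5],
    [0,0,0,0,0,0,0.5],
    [0,0,0,0,0,0,0.5],
  ],
)

```text
time: 22.1
eef_pos: [0.6146, -0.0409, -0.0063]
eef_rot: [[-0.068, 0.998, 0.0], [0.998, 0.068, -0.001], [-0.001, -0.0, -1.0]]
force: [-2.3, -0.1, 5.1]
finger_gap: 0.0521
finger_force: 64.0
```

carry_out(
  increments=[
    [0,0,-1,0,0,0,1],
    [0,0,0,0,0,0,1],
    [0,0,0,0,0,0,1],
    [0,0,0,0,0,0,1],
    [0,0,0,0,0,0,1],
    [0,0,-15,0,0,0,1],
    [0,0,-30,0,0,0,1],
    [0,0,-30,0,0,0,1],
    [16,-11,0,0,0,0,1],
    [33,-21,0,0,0,0,1],
  ],
)

```text
time: 22.93
eef_pos: [0.5835, 0.0014, 0.0709]
eef_rot: [[-0.06, 0.998, 0.007], [0.998, 0.06, -0.002], [-0.003, 0.007, -1.0]]
force: [-0.7, 0.1, -0.3]
finger_gap: 0.0853
finger_force: 0.0
```

carry_out(
  increments=[
    [33,-21,0,0,0,0,1],
    [33,-21,0,0,0,0,1],
    [33,-21,0,0,0,0,1],
    [33,-21,0,0,0,0,1],
    [33,-21,0,0,0,0,1],
    [14,-9,0,0,0,0,1],
    [0,0,0,0,0,0,1],
    [0,0,0,0,0,0,1],
    [0,0,0,0,0,0,1],
  ],
)

```text
time: 23.68
eef_pos: [0.454, 0.1757, 0.0687]
eef_rot: [[-0.067, 0.998, 0.001], [0.998, 0.067, -0.001], [-0.001, 0.001, -1.0]]
force: [0.5, 0.3, 0.6]
finger_gap: 0.0853
finger_force: 0.0
```

```bash
python3 - <<'E'
from h import *
o=robot.get_obs();print(o["eef_pos"],o["finger_gap"])
for n in("scene","top"):
    p=robot.read_camera(n);print(n,*caps(p),sep="\n")
E
```

```text
[0.45404845 0.17567769 0.06868166] 0.08533028841531065
scene
(array([0.3505, 0.19  ]), 28, 73)
(array([0.4384, 0.2842]), 61, 30)
(array([0.4558, 0.1776]), 71, 5)
(array([ 0.4496, -0.1915]), 91, 6)
(array([ 0.6127, -0.0391]), 103, 3)
(array([ 0.6195, -0.1235]), 111, 3)
top
(array([0.7155, 0.3415]), 250, 7)
(array([ 0.6206, -0.1269]), 72, 2)
(array([ 0.6145, -0.0425]), 70, 2)
(array([ 0.4456, -0.1929]), 69, 3)
(array([0.4321, 0.2869]), 29, 23)
(array([0.3004, 0.2656]), 66, 82)
```

carry_out(
  increments=[
    [1,0,16,0,0,0,1],
    [0,0,16,0,0,0,1],
    [0,0,10,0,0,0,1],
    [0,0,10,0,0,0,1],
    [0,0,10,0,0,0,1],
    [0,0,10,0,0,0,1],
    [0,0,10,0,0,0,1],
    [0,0,4,0,0,0,1],
    [0,0,0,0,0,0,1],
    [0,0,0,0,0,0,0.5],
  ],
)

```text
time: 24.62
eef_pos: [0.4531, 0.1778, -0.0174]
eef_rot: [[-0.069, 0.998, -0.0], [0.998, 0.069, -0.0], [-0.0, -0.0, -1.0]]
force: [-0.3, -0.1, 1.1]
finger_gap: 0.0756
finger_force: 0.0
```

carry_out(
  increments=[
    [0,0,0,0,0,0,0.5],
    [0,0,0,0,0,0,0.5],
    [0,0,0,0,0,0,0.5],
    [0,0,0,0,0,0,0.5],
    [0,0,0,0,0,0,0.5],
  ],
)

```text
time: 25.03
eef_pos: [0.4539, 0.178, -0.0163]
eef_rot: [[-0.068, 0.998, 0.002], [0.998, 0.068, 0.0], [-0.0, 0.002, -1.0]]
force: [-1.3, -0.9, 5.7]
finger_gap: 0.0523
finger_force: 63.0
```

carry_out(
  increments=[
    [0,0,-5,0,0,0,0.5],
    [0,0,-20,0,0,0,0.5],
    [0,0,-30,0,0,0,0.5],
    [0,0,-20,0,0,0,0.5],
    [-24,24,0,0,0,0,0.5],
    [-24,25,0,0,0,0,0.5],
    [-24,24,0,0,0,0,0.5],
    [-24,25,0,0,0,0,0.5],
    [-24,24,0,0,0,0,0.5],
    [-24,24,0,0,0,0,0.5],
  ],
)

```text
time: 25.87
eef_pos: [0.6095, 0.0425, 0.0578]
eef_rot: [[-0.068, 0.998, -0.0], [0.998, 0.068, -0.0], [-0.0, -0.0, -1.0]]
force: [0.3, 0.9, -1.1]
finger_gap: 0.052
finger_force: 63.2
```

carry_out(
  increments=[
    [0,0,0,0,0,0,0.5],
    [0,0,0,0,0,0,0.5],
    [0,0,0,0,0,0,0.5],
    [0,0,20,0,0,0,0.5],
    [0,0,20,0,0,0,0.5],
    [0,0,12,0,0,0,0.5],
    [0,0,4,0,0,0,0.5],
    [0,0,0,0,0,0,0.5],
    [0,0,0,0,0,0,0.5],
  ],
)

```text
time: 26.62
eef_pos: [0.6088, 0.0448, 0.0022]
eef_rot: [[-0.07, 0.998, 0.001], [0.998, 0.07, 0.0], [0.0, 0.001, -1.0]]
force: [0.4, 0.4, -1.0]
finger_gap: 0.0522
finger_force: 63.3
```

carry_out(
  increments=[
    [0,0,3,0,0,0,0.5],
    [0,0,2,0,0,0,0.5],
    [0,0,2,0,0,0,0.5],
    [0,0,1,0,0,0,0.5],
    [0,0,1,0,0,0,0.5],
    [0,0,0,0,0,0,0.5],
    [0,0,0,0,0,0,0.5],
  ],
)

```text
time: 27.2
eef_pos: [0.6088, 0.0439, -0.0062]
eef_rot: [[-0.068, 0.998, 0.0], [0.998, 0.068, -0.001], [-0.001, 0.0, -1.0]]
force: [-2.6, 0.1, 4.9]
finger_gap: 0.0519
finger_force: 63.9
```

carry_out(
  increments=[
    [0,0,-1,0,0,0,1],
    [0,0,0,0,0,0,1],
    [0,0,0,0,0,0,1],
    [0,0,0,0,0,0,1],
    [0,0,0,0,0,0,1],
    [0,0,-15,0,0,0,1],
    [0,0,-30,0,0,0,1],
    [0,0,-30,0,0,0,1],
    [-14,-11,0,0,0,0,1],
    [-28,-22,0,0,0,0,1],
  ],
)

```text
time: 28.03
eef_pos: [0.5825, 0.0052, 0.0717]
eef_rot: [[-0.075, 0.997, 0.008], [0.997, 0.075, 0.004], [0.004, 0.009, -1.0]]
force: [0.6, -0.9, -0.6]
finger_gap: 0.0858
finger_force: 0.0
```

carry_out(
  increments=[
    [-28,-22,0,0,0,0,1],
    [-28,-22,0,0,0,0,1],
    [-28,-22,0,0,0,0,1],
    [-28,-22,0,0,0,0,1],
    [-28,-22,0,0,0,0,1],
    [-28,-22,0,0,0,0,1],
    [-14,-12,0,0,0,0,1],
    [0,0,0,0,0,0,1],
    [0,0,0,0,0,0,1],
    [0,0,0,0,0,0,1],
  ],
)

```text
time: 28.87
eef_pos: [0.4483, -0.1907, 0.0689]
eef_rot: [[-0.069, 0.998, 0.001], [0.998, 0.069, 0.0], [0.0, 0.001, -1.0]]
force: [0.5, 0.5, -0.2]
finger_gap: 0.0852
finger_force: 0.0
```

```bash
python3 - <<'E'
from h import *
o=robot.get_obs();print(o["eef_pos"],o["finger_gap"])
for n in("scene","top"):
    p=robot.read_camera(n);print(n,*caps(p),sep="\n")
E
```

```text
[ 0.44826334 -0.19070874  0.06892795] 0.08523335936495094
scene
(array([0.3031, 0.2678]), 52, 108)
(array([0.3524, 0.1952]), 57, 170)
(array([0.4384, 0.2842]), 61, 125)
(array([0.6065, 0.0462]), 100, 3)
(array([ 0.6127, -0.0391]), 103, 3)
(array([ 0.6194, -0.1234]), 109, 5)
top
(array([0.7156, 0.3414]), 251, 7)
(array([ 0.6207, -0.1268]), 71, 2)
(array([ 0.6145, -0.0425]), 70, 2)
(array([0.6078, 0.0421]), 71, 2)
(array([ 0.4444, -0.1878]), 39, 2)
(array([0.4354, 0.2819]), 67, 84)
(array([0.3488, 0.1939]), 66, 109)
(array([0.3002, 0.2656]), 67, 84)
```

carry_out(
  increments=[
    [-1,0,16,0,0,0,1],
    [0,0,16,0,0,0,1],
    [0,0,10,0,0,0,1],
    [0,0,10,0,0,0,1],
    [0,0,10,0,0,0,1],
    [0,0,10,0,0,0,1],
    [0,0,10,0,0,0,1],
    [0,0,4,0,0,0,1],
    [0,0,0,0,0,0,1],
    [0,0,0,0,0,0,0.5],
  ],
)

```text
time: 29.8
eef_pos: [0.4476, -0.1925, -0.0174]
eef_rot: [[-0.069, 0.998, -0.0], [0.998, 0.069, 0.0], [0.0, -0.0, -1.0]]
force: [0.2, -0.4, 0.1]
finger_gap: 0.0756
finger_force: 0.0
```

carry_out(
  increments=[
    [0,0,0,0,0,0,0.5],
    [0,0,0,0,0,0,0.5],
    [0,0,0,0,0,0,0.5],
    [0,0,0,0,0,0,0.5],
    [0,0,0,0,0,0,0.5],
  ],
)

```text
time: 30.22
eef_pos: [0.4479, -0.1929, -0.0163]
eef_rot: [[-0.068, 0.998, 0.001], [0.998, 0.068, -0.001], [-0.001, 0.001, -1.0]]
force: [-2.3, 1.7, 6.2]
finger_gap: 0.0521
finger_force: 62.8
```

carry_out(
  increments=[
    [0,0,-5,0,0,0,0.5],
    [0,0,-20,0,0,0,0.5],
    [0,0,-30,0,0,0,0.5],
    [0,0,-20,0,0,0,0.5],
    [-6,35,0,0,0,0,0.5],
    [-6,35,0,0,0,0,0.5],
    [-6,36,0,0,0,0,0.5],
    [-6,36,0,0,0,0,0.5],
    [-6,36,0,0,0,0,0.5],
    [0,0,0,0,0,0,0.5],
  ],
)

```text
time: 31.05
eef_pos: [0.6347, -0.2095, 0.0581]
eef_rot: [[-0.07, 0.998, 0.009], [0.998, 0.07, 0.002], [0.001, 0.009, -1.0]]
force: [0.6, 0.2, -0.2]
finger_gap: 0.0519
finger_force: 63.7
```

carry_out(
  increments=[
    [0,0,0,0,0,0,0.5],
    [0,0,0,0,0,0,0.5],
  ],
)

```text
time: 31.22
eef_pos: [0.6259, -0.2101, 0.0571]
eef_rot: [[-0.069, 0.998, -0.002], [0.998, 0.069, 0.0], [0.001, -0.002, -1.0]]
force: [0.3, 0.3, -2.2]
finger_gap: 0.0518
finger_force: 63.7
```

carry_out(
  increments=[
    [0,0,20,0,0,0,0.5],
    [0,0,20,0,0,0,0.5],
    [0,0,12,0,0,0,0.5],
    [0,0,4,0,0,0,0.5],
    [0,0,0,0,0,0,0.5],
    [0,0,0,0,0,0,0.5],
  ],
)

```text
time: 31.72
eef_pos: [0.6271, -0.2105, 0.0024]
eef_rot: [[-0.068, 0.998, 0.001], [0.998, 0.068, -0.0], [-0.0, 0.001, -1.0]]
force: [0.9, 0.7, -2.5]
finger_gap: 0.0517
finger_force: 63.7
```

carry_out(
  increments=[
    [0,0,3,0,0,0,0.5],
    [0,0,2,0,0,0,0.5],
    [0,0,2,0,0,0,0.5],
    [0,0,1,0,0,0,0.5],
    [0,0,1,0,0,0,0.5],
    [0,0,0,0,0,0,0.5],
    [0,0,0,0,0,0,0.5],
  ],
)

```text
time: 32.3
eef_pos: [0.6272, -0.2104, -0.0062]
eef_rot: [[-0.068, 0.998, -0.0], [0.998, 0.068, -0.001], [-0.001, -0.0, -1.0]]
force: [-2.8, -0.0, 6.1]
finger_gap: 0.0523
finger_force: 64.4
```

carry_out(
  increments=[
    [0,0,-1,0,0,0,1],
    [0,0,0,0,0,0,1],
    [0,0,0,0,0,0,1],
    [0,0,0,0,0,0,1],
    [0,0,0,0,0,0,1],
    [0,0,-15,0,0,0,1],
    [0,0,-40,0,0,0,1],
    [0,0,-40,0,0,0,1],
    [0,0,-40,0,0,0,1],
    [0,0,-40,0,0,0,1],
  ],
)

```text
time: 33.13
eef_pos: [0.627, -0.21, 0.1718]
eef_rot: [[-0.069, 0.998, 0.001], [0.998, 0.069, -0.0], [-0.0, 0.001, -1.0]]
force: [0.1, -0.7, 1.0]
finger_gap: 0.0853
finger_force: 0.0
```

carry_out(
  increments=[
    [0,-30,-10,0,0,0,1],
    [0,-35,0,0,0,0,1],
    [0,0,0,0,0,0,1],
    [0,0,0,0,0,0,1],
  ],
)

```text
time: 33.47
eef_pos: [0.5606, -0.2156, 0.1799]
eef_rot: [[-0.067, 0.998, -0.0], [0.998, 0.067, -0.002], [-0.002, -0.0, -1.0]]
force: [0.1, -0.1, 0.1]
finger_gap: 0.0852
finger_force: 0.0
```

```bash
python3 - <<'E'
from h import *
o=robot.get_obs();print(o["eef_pos"],o["finger_gap"],o["force"])
for n in("scene","top"):
    H=[];U=[]
    for k in range(3):
        p=robot.read_camera(n)
        for t,L in(("holder",H),("punch",U)):
            for d in robot.landmark_of(p,t)[:1]: L.append(w(p,d["location"]))
    print(n,np.round(H,4).tolist(),np.round(U,4).tolist())
    print(*[(ray(p,*px(p,[*c[0],.041]),.051)[:2].round(4),c[1]) for c in caps(p) if c[0][0]>.5],sep="\n")
    # handle top, dark blob
    if n=="top":
        g=cv2.cvtColor(p["image"],cv2.COLOR_RGB2GRAY);u,v=px(p,[.5615,.2475,.08]).astype(int);print(u,v);cv2.imwrite("pics/hold.png",cv2.resize(p["image"][v-25:v+25,u-25:u+25],(400,400),interpolation=cv2.INTER_CUBIC)[:,:,::-1])
E
```

```text
[ 0.56055886 -0.21557762  0.17988558] 0.08518233312277924 [ 0.11979534 -0.06663473  0.12133467]
scene [[0.5602, 0.2531, -0.0019], [0.5625, 0.2528, 0.0], [0.6088, 0.0409, 0.0475]] [[0.5652, 0.2468, 0.0103], [0.5639, 0.2464, 0.0093], [0.5621, 0.2482, 0.0098]]
(array([0.6104, 0.0439]), 100)
(array([ 0.6165, -0.0405]), 103)
(array([ 0.6232, -0.1239]), 110)
(array([ 0.6293, -0.2085]), 120)
top [[0.5569, 0.247, -0.0018], [0.5578, 0.2486, -0.0013], [0.5586, 0.247, -0.0029]] [[0.562, 0.2442, 0.0107], [0.5611, 0.2436, 0.0091], [0.5612, 0.2465, 0.0081]]
(array([0.7135, 0.3396]), 253)
(array([ 0.6254, -0.2103]), 69)
(array([ 0.6192, -0.1254]), 72)
(array([ 0.6132, -0.0418]), 71)
(array([0.6065, 0.0424]), 71)
211 190
```

View pics/hold.png

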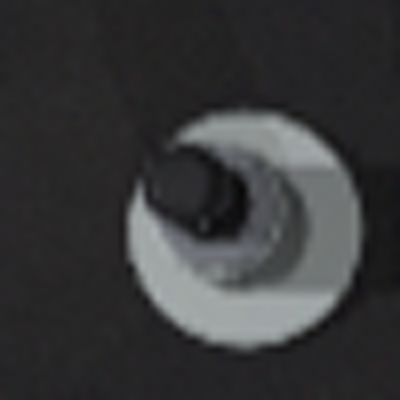

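The crop shows the foot circle centred at (246,228) and the handle top at (188,183).

```bash
python3 - <<'E'
from h import *
p=robot.read_camera("top")
print(ray(p,186+246/8-.5,165+228/8-.5,.005),ray(p,186+188/8-.5,165+183/8-.5,.165))
g=cv2.cvtColor(p["image"],cv2.COLOR_RGB2GRAY)
E
```

```text
[0.5608521  0.24554449 0.005     ] [0.55996577 0.24328673 0.165     ]
```

carry_out(
  increments=[
    [38,3,0,0,0,0,1],
    [38,3,0,0,0,0,1],
    [38,3,0,0,0,0,1],
    [38,3,0,0,0,0,1],
    [38,3,0,0,0,0,1],
    [38,3,0,0,0,0,1],
    [38,3,0,0,0,0,1],
    [39,3,0,0,0,0,1],
    [39,3,0,0,0,0,1],
    [39,2,0,0,0,0,1],
  ],
)

```text
time: 35.25
eef_pos: [0.565, 0.171, 0.1789]
eef_rot: [[-0.068, 0.998, 0.001], [0.998, 0.068, -0.0], [-0.0, 0.001, -1.0]]
force: [1.8, -1.1, 0.1]
finger_gap: 0.0855
finger_force: 0.0
```

carry_out(
  increments=[
    [39,2,0,0,0,0,1],
    [39,2,0,0,0,0,1],
    [0,0,0,0,0,0,1],
    [0,0,0,0,0,0,1],
    [0,0,0,0,0,0,1],
  ],
)

```text
time: 35.67
eef_pos: [0.5638, 0.2468, 0.1784]
eef_rot: [[-0.069, 0.998, -0.0], [0.998, 0.069, -0.001], [-0.001, -0.0, -1.0]]
force: [0.9, -0.2, 0.1]
finger_gap: 0.0853
finger_force: 0.0
```

carry_out(
  increments=[
    [0,-1,20,0,0,0,1],
    [0,0,15,0,0,0,1],
    [0,0,10,0,0,0,1],
    [0,0,10,0,0,0,1],
    [0,0,10,0,0,0,1],
    [0,0,10,0,0,0,1],
    [0,0,10,0,0,0,1],
    [0,0,10,0,0,0,1],
    [0,0,8,0,0,0,1],
    [0,0,0,0,0,0,1],
  ],
)

```text
time: 36.5
eef_pos: [0.5614, 0.2467, 0.0736]
eef_rot: [[-0.069, 0.998, -0.003], [0.998, 0.069, -0.001], [-0.001, -0.003, -1.0]]
force: [0.4, -0.3, -0.1]
finger_gap: 0.0857
finger_force: 0.0
```

carry_out(
  increments=[
    [0,0,0,0,0,0,0.8],
    [0,0,0,0,0,0,0.6],
    [0,0,0,0,0,0,0.45],
    [0,0,0,0,0,0,0.36],
    [0,0,0,0,0,0,0.2],
    [0,0,0,0,0,0,0.2],
    [0,0,0,0,0,0,0.2],
    [0,0,0,0,0,0,0.2],
    [0,0,0,0,0,0,0.2],
  ],
)

```text
time: 37.25
eef_pos: [0.5626, 0.2475, 0.0763]
eef_rot: [[-0.069, 0.998, 0.0], [0.998, 0.069, -0.0], [-0.0, 0.0, -1.0]]
force: [-2.6, -1.3, 5.0]
finger_gap: 0.0243
finger_force: 58.9
```

carry_out(
  increments=[
    [0,0,-5,0,0,0,0.2],
    [0,0,-10,0,0,0,0.2],
    [0,0,-15,0,0,0,0.2],
    [0,0,-20,0,0,0,0.2],
    [0,0,-20,0,0,0,0.2],
    [0,0,-20,0,0,0,0.2],
    [0,0,-10,0,0,0,0.2],
    [0,0,0,0,0,0,0.2],
    [0,0,0,0,0,0,0.2],
  ],
)

```text
time: 38.0
eef_pos: [0.5627, 0.2472, 0.1755]
eef_rot: [[-0.068, 0.998, 0.0], [0.998, 0.068, -0.0], [-0.0, 0.0, -1.0]]
force: [-0.1, 0.2, -2.0]
finger_gap: 0.0247
finger_force: 59.1
```

```bash
cat > pu.py <<'E'
from h import *
o=robot.get_obs();e=np.array(o["eef_pos"]);print(e.round(4),o["finger_gap"],np.round(o["force"],1))
for n in("scene","top"):
    p=robot.read_camera(n)
    for t in("punch","holder"):
        print(n,t,[(d["score"],w(p,d["location"]).round(4)) for d in robot.landmark_of(p,t)][:2])
    print(*[(ray(p,*px(p,[*c[0],.041]),.051)[:2].round(4),c[1]) for c in caps(p) if c[0][0]>.5])
E
python3 pu.py
```

```text
[0.5627 0.2472 0.1755] 0.024725210420915238 [-0.1  0.2 -2. ]
scene punch [(0.78, array([0.5639, 0.2472, 0.1068]))]
scene holder [(0.73, array([ 0.561 ,  0.2504, -0.0028]))]
(array([0.6106, 0.0441]), 98) (array([ 0.6165, -0.0406]), 102) (array([ 0.6232, -0.1239]), 110) (array([ 0.6291, -0.2085]), 121)
top punch [(0.5, array([ 0.6181, -0.1256,  0.0498]))]
top holder [(0.74, array([ 0.6182, -0.1255,  0.0512]))]
(array([0.7292, 0.3298]), 72) (array([ 0.6254, -0.2103]), 69) (array([ 0.6192, -0.1254]), 72) (array([ 0.6131, -0.0418]), 71) (array([0.607 , 0.0426]), 67)
```

carry_out(
  increments=[
    [-17,3,0,0,0,0,0.2],
    [-30,5,0,0,0,0,0.2],
    [-35,5,0,0,0,0,0.2],
    [-35,5,0,0,0,0,0.2],
    [-35,5,0,0,0,0,0.2],
    [-30,5,0,0,0,0,0.2],
    [-16,3,0,0,0,0,0.2],
    [-8,1,0,0,0,0,0.2],
    [0,0,0,0,0,0,0.2],
    [0,0,0,0,0,0,0.2],
  ],
)

```text
time: 39.13
eef_pos: [0.6082, 0.0455, 0.1754]
eef_rot: [[-0.069, 0.998, -0.001], [0.998, 0.069, 0.001], [0.001, -0.001, -1.0]]
force: [-0.2, 0.4, -1.9]
finger_gap: 0.0245
finger_force: 59.0
```

carry_out(
  increments=[
    [0,0,10,0,0,0,0.2],
    [0,0,15,0,0,0,0.2],
    [0,0,10,0,0,0,0.2],
    [0,0,5,0,0,0,0.2],
    [0,0,0,0,0,0,0.2],
    [0,0,0,0,0,0,0.2],
  ],
)

```text
time: 39.63
eef_pos: [0.6085, 0.0449, 0.1354]
eef_rot: [[-0.07, 0.998, -0.001], [0.998, 0.07, 0.0], [0.0, -0.0, -1.0]]
force: [-0.4, 0.3, -1.4]
finger_gap: 0.0246
finger_force: 59.1
```

```bash
python3 pu.py; python3 - <<'E'
from h import *
o=robot.get_obs();e=np.array(o["eef_pos"])
p=robot.read_camera("scene");u,v=px(p,e);u0,v0=int(u)-40,int(v)-40
c=(255*(p["image"][v0:v0+80,u0:u0+80]/255.)**.6).astype(np.uint8);c=cv2.resize(c,(560,560),interpolation=cv2.INTER_CUBIC)
for z in(0,.08): 
    q=(px(p,[e[0]+.0018,e[1]+.001,e[2]-.066+z])-[u0,v0]+.5)*7;cv2.circle(c,tuple(int(i) for i in q),3,(255,0,0),-1)
cv2.imwrite("pics/d1.png",c[:,:,::-1])
E
```

```text
[0.6085 0.0449 0.1354] 0.024619873093499015 [-0.4  0.3 -1.4]
scene punch [(0.53, array([ 0.6235, -0.1231,  0.0061])), (0.49, array([0.6124, 0.0435, 0.0669]))]
scene holder [(0.78, array([ 0.5613,  0.2524, -0.0012])), (0.16, array([0.6108, 0.0445, 0.0667]))]
(array([0.6121, 0.043 ]), 84) (array([ 0.6165, -0.0402]), 98) (array([ 0.6234, -0.1237]), 104) (array([ 0.6294, -0.2087]), 115)
top punch []
top holder [(0.76, array([ 0.5563,  0.2503, -0.001 ]))]
(array([0.7135, 0.3392]), 250) (array([ 0.6255, -0.2105]), 68) (array([ 0.6193, -0.1254]), 67)
```

View pics/d1.png

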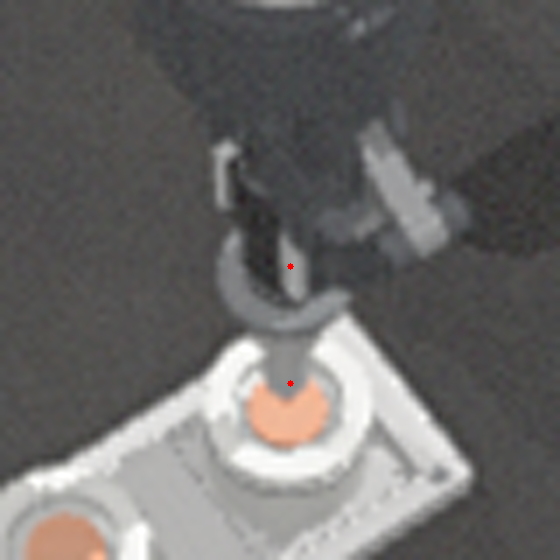

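Punch is upright and over the seal: tip at (287,390), seal centre (287,410) below it. Shifting 1 mm and pressing gently.

carry_out(
  increments=[
    [-1,0,5,0,0,0,0.2],
    [0,0,5,0,0,0,0.2],
    [0,0,3,0,0,0,0.2],
    [0,0,2,0,0,0,0.2],
    [0,0,1,0,0,0,0.2],
    [0,0,1,0,0,0,0.2],
    [0,0,0,0,0,0,0.2],
  ],
)

```text
time: 40.57
eef_pos: [0.6087, 0.0431, 0.1185]
eef_rot: [[-0.069, 0.998, -0.0], [0.998, 0.069, -0.0], [-0.0, -0.0, -1.0]]
force: [0.0, 0.6, -2.0]
finger_gap: 0.0245
finger_force: 59.1
```

carry_out(
  increments=[
    [0,0,1,0,0,0,0.2],
    [0,0,1,0,0,0,0.2],
    [0,0,1,0,0,0,0.2],
    [0,0,0,0,0,0,0.2],
  ],
)

```text
time: 40.9
eef_pos: [0.6092, 0.0432, 0.1168]
eef_rot: [[-0.068, 0.998, 0.001], [0.998, 0.068, -0.0], [-0.0, 0.001, -1.0]]
force: [-1.6, 0.2, 4.3]
finger_gap: 0.0246
finger_force: 60.0
```

carry_out(
  increments=[
    [0,0,1,0,0,0,0.2],
    [0,0,1,0,0,0,0.2],
    [0,0,0,0,0,0,0.2],
    [0,0,0,0,0,0,0.2],
  ],
)

```text
time: 41.23
eef_pos: [0.6092, 0.0432, 0.1148]
eef_rot: [[-0.069, 0.998, 0.001], [0.998, 0.069, -0.0], [-0.0, 0.001, -1.0]]
force: [-1.1, -0.4, 4.3]
finger_gap: 0.0247
finger_force: 60.1
```

carry_out(
  increments=[
    [0,0,1,0,0,0,0.2],
    [0,0,1,0,0,0,0.2],
    [0,0,0,0,0,0,0.2],
    [0,0,0,0,0,0,0.2],
  ],
)

```text
time: 41.57
eef_pos: [0.6093, 0.0433, 0.1131]
eef_rot: [[-0.068, 0.998, 0.001], [0.998, 0.068, -0.0], [-0.0, 0.001, -1.0]]
force: [-2.4, -0.5, 7.6]
finger_gap: 0.0244
finger_force: 60.3
```

carry_out(
  increments=[
    [0,0,1,0,0,0,0.2],
    [0,0,1,0,0,0,0.2],
    [0,0,0,0,0,0,0.2],
    [0,0,0,0,0,0,0.2],
  ],
)

```text
time: 41.9
eef_pos: [0.6096, 0.0434, 0.113]
eef_rot: [[-0.068, 0.998, 0.002], [0.998, 0.068, -0.001], [-0.001, 0.002, -1.0]]
force: [-5.1, -1.1, 15.8]
finger_gap: 0.0246
finger_force: 61.7
```

Seal D is on its stop: no further travel while the force rose to 16 N. Lifting straight off, then on to C.

carry_out(
  increments=[
    [0,0,-2,0,0,0,0.2],
    [0,0,-2,0,0,0,0.2],
    [0,0,-3,0,0,0,0.2],
    [0,0,-5,0,0,0,0.2],
    [0,0,-9,0,0,0,0.2],
    [0,0,-9,0,0,0,0.2],
    [-15,0,0,0,0,0,0.2],
    [-30,0,0,0,0,0,0.2],
    [-25,0,0,0,0,0,0.2],
    [-14.5,0,0,0,0,0,0.2],
  ],
)

```text
time: 42.73
eef_pos: [0.6151, -0.0456, 0.1404]
eef_rot: [[-0.065, 0.998, 0.001], [0.998, 0.065, -0.003], [-0.003, 0.001, -1.0]]
force: [-0.4, -1.2, -2.5]
finger_gap: 0.0247
finger_force: 59.0
```

carry_out(
  increments=[
    [0,0,0,0,0,0,0.2],
    [0,0,0,0,0,0,0.2],
    [0,0,0,0,0,0,0.2],
  ],
)

```text
time: 42.98
eef_pos: [0.6146, -0.0392, 0.1401]
eef_rot: [[-0.07, 0.998, 0.0], [0.998, 0.07, 0.002], [0.002, 0.001, -1.0]]
force: [0.3, 0.0, -2.3]
finger_gap: 0.0247
finger_force: 59.0
```

```bash
python3 pu.py
```

```text
[ 0.6146 -0.0392  0.1401] 0.024714140053665797 [ 0.3  0.  -2.3]
scene punch [(0.53, array([ 0.6129, -0.039 ,  0.0732]))]
scene holder [(0.62, array([ 0.5595,  0.2515, -0.0011])), (0.47, array([0.6115, 0.0427, 0.046 ]))]
(array([0.6119, 0.0435]), 86) (array([ 0.6177, -0.041 ]), 90) (array([ 0.6234, -0.1236]), 107) (array([ 0.6294, -0.2087]), 115)
top punch [(0.43, array([ 0.6164, -0.0391,  0.0769]))]
top holder [(0.64, array([ 0.5564,  0.2488, -0.0028])), (0.56, array([ 0.6258, -0.2082,  0.0519]))]
(array([0.7134, 0.3394]), 252) (array([ 0.6253, -0.2103]), 69) (array([0.6061, 0.0428]), 68)
```

carry_out(
  increments=[
    [0,0,8,0,0,0,0.2],
    [0,0,7,0,0,0,0.2],
    [0,0,3,0,0,0,0.2],
    [0,0,2,0,0,0,0.2],
    [0,0,1,0,0,0,0.2],
    [0,0,0,0,0,0,0.2],
    [0,0,0,0,0,0,0.2],
  ],
)

```text
time: 43.87
eef_pos: [0.6147, -0.0413, 0.1188]
eef_rot: [[-0.068, 0.998, 0.0], [0.998, 0.068, -0.0], [-0.0, 0.0, -1.0]]
force: [-0.7, 0.0, -2.4]
finger_gap: 0.0246
finger_force: 59.1
```

carry_out(
  increments=[
    [0,0,1,0,0,0,0.2],
    [0,0,1,0,0,0,0.2],
    [0,0,1,0,0,0,0.2],
    [0,0,1,0,0,0,0.2],
    [0,0,0,0,0,0,0.2],
    [0,0,0,0,0,0,0.2],
  ],
)

```text
time: 44.37
eef_pos: [0.6151, -0.0412, 0.1161]
eef_rot: [[-0.069, 0.998, 0.001], [0.998, 0.069, -0.001], [-0.001, 0.001, -1.0]]
force: [-1.3, 0.8, 4.8]
finger_gap: 0.0247
finger_force: 60.0
```

carry_out(
  increments=[
    [0,0,1,0,0,0,0.2],
    [0,0,1,0,0,0,0.2],
    [0,0,1,0,0,0,0.2],
    [0,0,0,0,0,0,0.2],
    [0,0,0,0,0,0,0.2],
  ],
)

```text
time: 44.78
eef_pos: [0.6151, -0.0412, 0.1131]
eef_rot: [[-0.068, 0.998, 0.001], [0.998, 0.068, -0.001], [-0.001, 0.001, -1.0]]
force: [-1.4, -0.6, 6.7]
finger_gap: 0.0243
finger_force: 60.2
```

carry_out(
  increments=[
    [0,0,1,0,0,0,0.2],
    [0,0,1,0,0,0,0.2],
    [0,0,0,0,0,0,0.2],
    [0,0,0,0,0,0,0.2],
  ],
)

```text
time: 45.12
eef_pos: [0.6155, -0.0411, 0.113]
eef_rot: [[-0.068, 0.998, 0.002], [0.998, 0.068, -0.001], [-0.001, 0.002, -1.0]]
force: [-4.5, -0.1, 14.8]
finger_gap: 0.0246
finger_force: 61.6
```

carry_out(
  increments=[
    [0,0,-2,0,0,0,0.2],
    [0,0,-2,0,0,0,0.2],
    [0,0,-3,0,0,0,0.2],
    [0,0,-5,0,0,0,0.2],
    [0,0,-9,0,0,0,0.2],
    [0,0,-9,0,0,0,0.2],
    [-15,0.5,0,0,0,0,0.2],
    [-30,0,0,0,0,0,0.2],
    [-25,0,0,0,0,0,0.2],
    [-14,0,0,0,0,0,0.2],
  ],
)

```text
time: 45.95
eef_pos: [0.6207, -0.1313, 0.1397]
eef_rot: [[-0.063, 0.998, 0.0], [0.998, 0.063, -0.004], [-0.004, -0.0, -1.0]]
force: [0.4, -1.4, -3.0]
finger_gap: 0.0243
finger_force: 59.0
```

carry_out(
  increments=[
    [0,0,0,0,0,0,0.2],
    [0,0,0,0,0,0,0.2],
    [0,0,0,0,0,0,0.2],
    [0,0,0,0,0,0,0.2],
  ],
)

```text
time: 46.28
eef_pos: [0.6209, -0.1229, 0.1398]
eef_rot: [[-0.071, 0.997, 0.0], [0.997, 0.071, 0.001], [0.001, 0.0, -1.0]]
force: [0.2, 0.5, -2.5]
finger_gap: 0.0246
finger_force: 59.0
```

```bash
python3 pu.py
```

```text
[ 0.6209 -0.1229  0.1398] 0.024595932242607817 [ 0.2  0.5 -2.5]
scene punch [(0.69, array([ 0.6227, -0.1269,  0.07  ]))]
scene holder [(0.65, array([ 0.5622,  0.2527, -0.003 ]))]
(array([0.6119, 0.0435]), 86) (array([ 0.6178, -0.0406]), 94) (array([ 0.6244, -0.1243]), 95) (array([ 0.6294, -0.2086]), 116)
top punch [(0.49, array([ 0.6179, -0.1292,  0.0732]))]
top holder [(0.71, array([ 0.557 ,  0.2494, -0.0039]))]
(array([0.7135, 0.3394]), 251) (array([ 0.6161, -0.1216]), 38) (array([ 0.6127, -0.0416]), 67) (array([0.6061, 0.0428]), 68)
```

carry_out(
  increments=[
    [0,0,8,0,0,0,0.2],
    [0,0,7,0,0,0,0.2],
    [0,0,3,0,0,0,0.2],
    [0,0,2,0,0,0,0.2],
    [0,0,0,0,0,0,0.2],
    [0,0,0,0,0,0,0.2],
    [0,0,0,0,0,0,0.2],
  ],
)

```text
time: 47.17
eef_pos: [0.621, -0.125, 0.1199]
eef_rot: [[-0.068, 0.998, 0.001], [0.998, 0.068, -0.0], [-0.0, 0.001, -1.0]]
force: [-0.1, 0.4, -1.7]
finger_gap: 0.0249
finger_force: 59.1
```

```bash
python3 pu.py | grep -v holder
```

```text
[ 0.621  -0.125   0.1199] 0.024921111353993795 [-0.1  0.4 -1.7]
scene punch [(0.67, array([ 0.6223, -0.1251,  0.0522]))]
(array([0.6119, 0.0435]), 86) (array([ 0.6178, -0.0406]), 94) (array([ 0.6266, -0.1232]), 66) (array([ 0.6292, -0.2087]), 116)
top punch [(0.58, array([ 0.6201, -0.1287,  0.0534]))]
(array([0.7135, 0.3395]), 252) (array([ 0.6127, -0.0416]), 67) (array([ 0.6155, -0.1197]), 26) (array([0.6061, 0.0428]), 68)
```

carry_out(
  increments=[
    [0,0,1,0,0,0,0.2],
    [0,0,1,0,0,0,0.2],
    [0,0,1,0,0,0,0.2],
    [0,0,1,0,0,0,0.2],
    [0,0,0,0,0,0,0.2],
    [0,0,0,0,0,0,0.2],
  ],
)

```text
time: 47.97
eef_pos: [0.6211, -0.125, 0.1167]
eef_rot: [[-0.069, 0.998, 0.001], [0.998, 0.069, -0.001], [-0.001, 0.001, -1.0]]
force: [-2.2, -0.1, 5.8]
finger_gap: 0.0244
finger_force: 60.0
```

carry_out(
  increments=[
    [0,0,1,0,0,0,0.2],
    [0,0,1,0,0,0,0.2],
    [0,0,1,0,0,0,0.2],
    [0,0,0,0,0,0,0.2],
    [0,0,0,0,0,0,0.2],
  ],
)

```text
time: 48.38
eef_pos: [0.6211, -0.1251, 0.1136]
eef_rot: [[-0.068, 0.998, 0.001], [0.998, 0.068, -0.001], [-0.001, 0.001, -1.0]]
force: [-1.6, -0.2, 5.5]
finger_gap: 0.0244
finger_force: 60.1
```

carry_out(
  increments=[
    [0,0,1,0,0,0,0.2],
    [0,0,1,0,0,0,0.2],
    [0,0,1,0,0,0,0.2],
    [0,0,0,0,0,0,0.2],
    [0,0,0,0,0,0,0.2],
  ],
)

```text
time: 48.8
eef_pos: [0.6215, -0.1251, 0.113]
eef_rot: [[-0.068, 0.998, 0.001], [0.998, 0.068, -0.001], [-0.002, 0.001, -1.0]]
force: [-5.7, -0.4, 16.1]
finger_gap: 0.0245
finger_force: 61.9
```

carry_out(
  increments=[
    [0,0,-2,0,0,0,0.2],
    [0,0,-2,0,0,0,0.2],
    [0,0,-3,0,0,0,0.2],
    [0,0,-5,0,0,0,0.2],
    [0,0,-9,0,0,0,0.2],
    [0,0,-9,0,0,0,0.2],
    [-15,0.5,0,0,0,0,0.2],
    [-30,0,0,0,0,0,0.2],
    [-25,0,0,0,0,0,0.2],
    [-15,0,0,0,0,0,0.2],
  ],
)

```text
time: 49.63
eef_pos: [0.6267, -0.2159, 0.1397]
eef_rot: [[-0.064, 0.998, 0.0], [0.998, 0.064, -0.004], [-0.004, -0.0, -1.0]]
force: [-0.5, -1.2, -3.0]
finger_gap: 0.0245
finger_force: 59.0
```

carry_out(
  increments=[
    [0,0,0,0,0,0,0.2],
    [0,0,0,0,0,0,0.2],
    [0,0,0,0,0,0,0.2],
    [0,0,8,0,0,0,0.2],
    [0,0,7,0,0,0,0.2],
    [0,0,3,0,0,0,0.2],
    [0,0,2,0,0,0,0.2],
    [0,0,0,0,0,0,0.2],
    [0,0,0,0,0,0,0.2],
  ],
)

```text
time: 50.38
eef_pos: [0.6271, -0.2095, 0.1195]
eef_rot: [[-0.069, 0.998, -0.0], [0.998, 0.069, 0.0], [0.0, -0.0, -1.0]]
force: [0.4, 0.3, -1.6]
finger_gap: 0.0246
finger_force: 59.1
```

```bash
python3 pu.py | grep -v holder
```

```text
[ 0.6271 -0.2095  0.1195] 0.024553397738339967 [ 0.4  0.3 -1.6]
scene punch [(0.63, array([ 0.6323, -0.2076,  0.0532])), (0.62, array([0.6082, 0.042 , 0.0131]))]
(array([0.6119, 0.0435]), 86) (array([ 0.6178, -0.0406]), 94) (array([ 0.6243, -0.1237]), 103) (array([ 0.6323, -0.2076]), 75)
top punch [(0.51, array([ 0.629 , -0.2133,  0.0531]))]
(array([0.7135, 0.3396]), 253) (array([ 0.6226, -0.2061]), 33) (array([ 0.619 , -0.1249]), 65) (array([ 0.6127, -0.0416]), 67) (array([0.6063, 0.0427]), 67)
```

carry_out(
  increments=[
    [0,0,1,0,0,0,0.2],
    [0,0,1,0,0,0,0.2],
    [0,0,1,0,0,0,0.2],
    [0,0,1,0,0,0,0.2],
    [0,0,0,0,0,0,0.2],
    [0,0,0,0,0,0,0.2],
  ],
)

```text
time: 51.18
eef_pos: [0.6274, -0.2099, 0.1168]
eef_rot: [[-0.068, 0.998, 0.001], [0.998, 0.068, -0.001], [-0.001, 0.001, -1.0]]
force: [-1.3, 0.4, 6.0]
finger_gap: 0.0247
finger_force: 60.0
```

carry_out(
  increments=[
    [0,0,1,0,0,0,0.2],
    [0,0,1,0,0,0,0.2],
    [0,0,1,0,0,0,0.2],
    [0,0,0,0,0,0,0.2],
    [0,0,0,0,0,0,0.2],
  ],
)

```text
time: 51.6
eef_pos: [0.6274, -0.2099, 0.1136]
eef_rot: [[-0.068, 0.998, 0.001], [0.998, 0.068, -0.001], [-0.001, 0.001, -1.0]]
force: [-1.9, 0.1, 6.0]
finger_gap: 0.0249
finger_force: 60.1
```

carry_out(
  increments=[
    [0,0,1,0,0,0,0.2],
    [0,0,1,0,0,0,0.2],
    [0,0,0.5,0,0,0,0.2],
    [0,0,0,0,0,0,0.2],
    [0,0,0,0,0,0,0.2],
  ],
)

```text
time: 52.02
eef_pos: [0.6277, -0.2101, 0.1131]
eef_rot: [[-0.068, 0.998, 0.001], [0.998, 0.068, -0.001], [-0.002, 0.001, -1.0]]
force: [-4.1, 1.4, 12.5]
finger_gap: 0.0247
finger_force: 61.4
```

All four seals are on their stops. Lifting off and returning the punch.

carry_out(
  increments=[
    [0,0,-2,0,0,0,0.2],
    [0,0,-2,0,0,0,0.2],
    [0,0,-4,0,0,0,0.2],
    [0,0,-8,0,0,0,0.2],
    [0,0,-15,0,0,0,0.2],
    [0,0,-20,0,0,0,0.2],
    [0,0,-15,0,0,0,0.2],
    [10,-1,0,0,0,0,0.2],
    [20,-1,0,0,0,0,0.2],
    [35,-2,0,0,0,0,0.2],
  ],
)

```text
time: 52.85
eef_pos: [0.6181, -0.1492, 0.1751]
eef_rot: [[-0.061, 0.998, -0.001], [0.998, 0.061, -0.003], [-0.003, -0.001, -1.0]]
force: [0.5, 0.4, -3.2]
finger_gap: 0.0248
finger_force: 59.0
```

carry_out(
  increments=[
    [38,-3,0,0,0,0,0.2],
    [38,-3,0,0,0,0,0.2],
    [38,-3,0,0,0,0,0.2],
    [38,-3,0,0,0,0,0.2],
    [38,-3,0,0,0,0,0.2],
    [38,-3,0,0,0,0,0.2],
    [38,-3,0,0,0,0,0.2],
    [38,-2,0,0,0,0,0.2],
    [35,-2,0,0,0,0,0.2],
    [30,-2,0,0,0,0,0.2],
  ],
)

```text
time: 53.68
eef_pos: [0.5642, 0.2249, 0.1754]
eef_rot: [[-0.072, 0.997, -0.001], [0.997, 0.072, 0.001], [0.001, -0.001, -1.0]]
force: [0.6, 0.4, -3.0]
finger_gap: 0.0245
finger_force: 59.0
```

carry_out(
  increments=[
    [18,-1,0,0,0,0,0.2],
    [9,0,0,0,0,0,0.2],
    [0,0,0,0,0,0,0.2],
    [0,0,0,0,0,0,0.2],
    [0,0,0,0,0,0,0.2],
    [0,0,0,0,0,0,0.2],
  ],
)

```text
time: 54.18
eef_pos: [0.5644, 0.2453, 0.1757]
eef_rot: [[-0.065, 0.998, -0.0], [0.998, 0.065, -0.002], [-0.002, -0.0, -1.0]]
force: [-0.4, -0.1, -2.7]
finger_gap: 0.0245
finger_force: 59.0
```

```bash
python3 pu.py
```

```text
[0.5644 0.2453 0.1757] 0.024533454227532222 [-0.4 -0.1 -2.7]
scene punch [(0.86, array([0.5651, 0.2469, 0.1087]))]
scene holder [(0.66, array([ 0.5598,  0.2516, -0.001 ]))]
(array([0.6119, 0.0435]), 86) (array([ 0.6178, -0.0406]), 94) (array([ 0.6241, -0.1236]), 102) (array([ 0.6304, -0.2083]), 106)
top punch []
top holder [(0.28, array([ 0.6215, -0.1259,  0.0099]))]
(array([0.7309, 0.3301]), 60) (array([ 0.6248, -0.2092]), 67) (array([ 0.619 , -0.1249]), 65) (array([ 0.6128, -0.0418]), 67) (array([0.6061, 0.0428]), 68)
```

carry_out(
  increments=[
    [0,0,0,0,0,0,0.2],
    [0,0,0,0,0,0,0.2],
    [0,0,0,0,0,0,0.2],
  ],
)

```text
time: 54.73
eef_pos: [0.5636, 0.248, 0.1762]
eef_rot: [[-0.069, 0.998, 0.0], [0.998, 0.069, -0.0], [-0.0, 0.0, -1.0]]
force: [0.6, -0.3, -3.3]
finger_gap: 0.0245
finger_force: 59.0
```

carry_out(
  increments=[
    [-0.5,-1,0,0,0,0,0.2],
    [0,0,5,0,0,0,0.2],
    [0,0,10,0,0,0,0.2],
    [0,0,10,0,0,0,0.2],
    [0,0,10,0,0,0,0.2],
    [0,0,10,0,0,0,0.2],
    [0,0,5,0,0,0,0.2],
    [0,0,0,0,0,0,0.2],
  ],
)

```text
time: 55.4
eef_pos: [0.5614, 0.2466, 0.124]
eef_rot: [[-0.069, 0.998, -0.003], [0.998, 0.069, -0.002], [-0.001, -0.003, -1.0]]
force: [0.2, 0.4, -1.7]
finger_gap: 0.0247
finger_force: 59.0
```

carry_out(
  increments=[
    [0,0,6,0,0,0,0.2],
    [0,0,6,0,0,0,0.2],
    [0,0,6,0,0,0,0.2],
    [0,0,6,0,0,0,0.2],
    [0,0,6,0,0,0,0.2],
    [0,0,6,0,0,0,0.2],
    [0,0,4,0,0,0,0.2],
    [0,0,2,0,0,0,0.2],
    [0,0,0,0,0,0,0.2],
    [0,0,0,0,0,0,0.2],
  ],
)

```text
time: 56.23
eef_pos: [0.5627, 0.2475, 0.0842]
eef_rot: [[-0.069, 0.998, 0.0], [0.998, 0.069, 0.0], [0.0, 0.0, -1.0]]
force: [0.5, -0.1, -2.2]
finger_gap: 0.0246
finger_force: 59.0
```

carry_out(
  increments=[
    [0,0,3,0,0,0,0.2],
    [0,0,2,0,0,0,0.2],
    [0,0,1,0,0,0,0.2],
    [0,0,1,0,0,0,0.2],
    [0,0,0,0,0,0,0.2],
    [0,0,0,0,0,0,0.2],
  ],
)

```text
time: 56.73
eef_pos: [0.5626, 0.2473, 0.0771]
eef_rot: [[-0.068, 0.998, -0.0], [0.998, 0.068, -0.0], [-0.0, -0.0, -1.0]]
force: [0.0, 0.8, -2.2]
finger_gap: 0.0248
finger_force: 59.0
```

carry_out(
  increments=[
    [0,0,1,0,0,0,0.2],
    [0,0,1,0,0,0,0.2],
    [0,0,0,0,0,0,0.2],
  ],
)

```text
time: 56.98
eef_pos: [0.5629, 0.2475, 0.0763]
eef_rot: [[-0.069, 0.998, 0.001], [0.998, 0.069, -0.0], [-0.0, 0.001, -1.0]]
force: [-2.7, -0.4, 4.3]
finger_gap: 0.0244
finger_force: 59.6
```

Collar seated on the rim. Opening and lifting clear.

carry_out(
  increments=[
    [0,0,0,0,0,0,0.3],
    [0,0,0,0,0,0,0.4],
    [0,0,0,0,0,0,0.6],
    [0,0,0,0,0,0,0.8],
    [0,0,0,0,0,0,1],
    [0,0,0,0,0,0,1],
    [0,0,0,0,0,0,1],
    [0,0,0,0,0,0,1],
  ],
)

```text
time: 57.65
eef_pos: [0.5627, 0.2474, 0.0751]
eef_rot: [[-0.069, 0.998, 0.0], [0.998, 0.069, -0.0], [-0.0, 0.0, -1.0]]
force: [-0.3, -0.1, -0.5]
finger_gap: 0.0853
finger_force: 0.0
```

carry_out(
  increments=[
    [0,0,-10,0,0,0,1],
    [0,0,-20,0,0,0,1],
    [0,0,-30,0,0,0,1],
    [0,0,-30,0,0,0,1],
    [0,0,-30,0,0,0,1],
    [0,0,-20,0,0,0,1],
    [-20,-25,0,0,0,0,1],
    [-25,-30,0,0,0,0,1],
    [-25,-30,0,0,0,0,1],
    [-20,-25,0,0,0,0,1],
  ],
)

```text
time: 58.48
eef_pos: [0.4572, 0.1485, 0.2155]
eef_rot: [[-0.068, 0.998, -0.0], [0.998, 0.068, -0.001], [-0.001, -0.0, -1.0]]
force: [0.1, -0.9, 1.4]
finger_gap: 0.0855
finger_force: 0.0
```

carry_out(
  increments=[
    [-15,-15,0,0,0,0,1],
    [0,0,0,0,0,0,1],
    [0,0,0,0,0,0,1],
    [0,0,0,0,0,0,1],
  ],
)

```text
time: 58.82
eef_pos: [0.4459, 0.1349, 0.216]
eef_rot: [[-0.069, 0.998, 0.002], [0.998, 0.069, 0.001], [0.0, 0.002, -1.0]]
force: [-0.3, 0.1, 0.0]
finger_gap: 0.0855
finger_force: 0.0
```

```bash
python3 pu.py; python3 - <<'E'
from h import *
p=robot.read_camera("scene");save(p,"fin.png",(130,80,470,335),2.3)
E
```

```text
[0.4459 0.1349 0.216 ] 0.08552225627611067 [-0.3  0.1  0. ]
scene punch [(0.8, array([0.5674, 0.2483, 0.006 ])), (0.54, array([ 0.6212, -0.0402,  0.0115]))]
scene holder [(0.71, array([ 5.619e-01,  2.522e-01, -5.000e-04]))]
(array([0.6119, 0.0435]), 86) (array([ 0.6178, -0.0406]), 94) (array([ 0.6243, -0.1237]), 103) (array([ 0.6305, -0.2082]), 107)
top punch [(0.72, array([0.562 , 0.2488, 0.0091]))]
top holder [(0.88, array([ 5.563e-01,  2.469e-01, -4.000e-04])), (0.36, array([ 0.6178, -0.0834, -0.0051]))]
(array([0.7133, 0.3393]), 248) (array([ 0.6248, -0.2092]), 67) (array([ 0.619 , -0.1249]), 65) (array([ 0.6127, -0.0416]), 67) (array([0.6061, 0.0428]), 68)
```

View pics/fin.png

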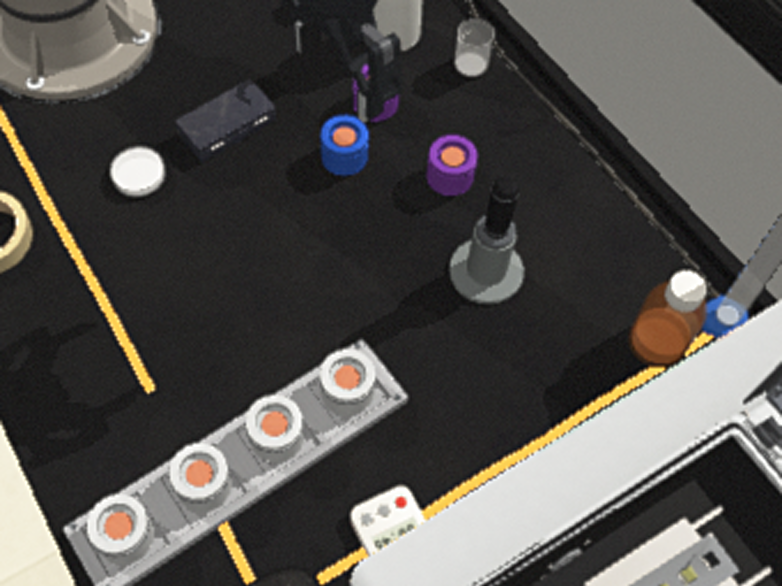

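The picture shows all four silver tins in their bays at (118,525), (198,472), (274,423) and (348,376). The punch hangs in the holder at (495,230), and the bottle and timer are where they were. Handing in.

```bash
python3 -c "
from plant import robot
print(robot.hand_in())"
```

```text
the job is handed in; nothing more can be done
None
```

The job is handed in: all four tins stand in their bays with their seals pressed down to the stop, and the punch hangs in its holder again. The judge returned no verdict; an early missed grasp rested the fingers on one tin at about 9 N, on its rim as far as I can tell.

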